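# Half-open exposure on the sensor light box

### The job

Two sensor barrels stand up out of the lid of the light box: slip the matching black collar over each one, right down onto the lid, while the sprung shutter stays closed. Then slide the shutter's upright tab against its spring to the half-travel mark, never running it on past three quarters of its travel, and finish while still holding it there, because it springs shut if let go. Leave the other things on the bench where they are.

Things in the scene. Friction and masses are not known exactly. Their poses are not given: they have to be found in the camera images.
- box: The light box, fixed, a flat grey case 240 (x) by 280 (y) by 50 mm high, perhaps turned on the bench; its lid is 50 mm above the bench. Origin: centre of its underside; z up. The barrels stand on the lid's -x half; the shutter's guide (rails 8 mm high) runs along box y at box x = +60 mm, with a spring tube (18 mm thick, top 19 mm above the lid) in line with it from box y = +45 to +138 mm.
- half_mark (a point): Point on the lid, in the guide, under the middle of the tab when the shutter is at half travel: box x = +60, y = -20 mm, 50 mm above the bench; box axes. Three black marks on the lid beside the guide, on its -x side, show the tab's middle closed, at half travel (the longest mark) and fully open: box y = -60, -20 and +20 mm.
- tab (a point): The shutter's upright aluminium tab, to be pinched or pushed: 36 mm wide (box x), 14 mm thick (box y, the sliding direction), 46 mm high; axes parallel to the box's. This point: centre of its top face, 56 mm above the lid. It stands on a steel carriage 36 by 40 mm, top 10 mm above the lid. Closed, its centre is at box x = +60, y = -60 mm; it opens towards box +y.
- shutter (a joint): Opening of the shutter in m: 0 closed, 0.080 fully open, 0.040 half travel; grows as the tab moves along box +y. A spring always pulls it shut with about 3 N when closed, rising by 1.2 N per 10 mm: about 8 N at half travel.
- barrel_large: The thicker sensor barrel, aluminium, fixed upright on the lid: diameter 36 mm up to 40 mm above the lid, then a taper and a 12 mm wide plug, top 54 mm above the lid. Origin: centre of its foot, on the lid; z up. The two barrels may stand in either place, about 140 mm apart.
- barrel_small: The thinner sensor barrel, as the other but 22 mm in diameter; same heights. Origin: centre of its foot, on the lid; z up.
- collar_large: The larger loose black collar, a plain ring open at both ends, lying flat on the bench: outer diameter 56, hole 44, height 34 mm, about 70 g. It belongs on the thick barrel (4 mm of play all round). Origin: middle of the ring, 17 mm above its underside; z along its axis.
- collar_small: The smaller loose black collar: outer diameter 42, hole 30, height 34 mm, about 45 g. It belongs on the thin barrel (4 mm of play all round). Origin: middle of the ring, 17 mm above its underside; z along its axis.
- spool: Bystander: grey spool standing on end, diameter 54, height 42 mm; not a collar, it has no hole. Origin: centre of its underside.
- module: Bystander: small stacked circuit module, 60 by 60 by 35 mm. Origin: centre of its underside.
- jar: Bystander: clear jar with a white cap, diameter 52, height 60 mm. Origin: centre of its underside.
- screwdriver: Bystander: screwdriver with a black handle, lying along its x axis, about 200 mm long, 30 mm thick. Origin: under its middle.

How it is judged:
By the outcome, as a careful person would: the job done as asked, in the order asked, and still so for the second after the job is handed in, while the arm keeps its last pose, push and grip.
It also fails if it takes over 72 s, if anything falls off the work surface, if the arm or the gripper's body presses on something with over 40 N, if the wrist force passes 120 N, or if a joint passes its speed limit or range.

### The arm

A 6-joint arm with a two-finger parallel gripper is mounted at the origin on the work surface. World frame = base frame: x ahead of the robot, y to its left, z up, the work surface at z = 0. Lengths are in mm, angles in rad, forces in N, time in s.
With the tool pointing down it reaches from about 275 to 750 mm from the base axis. Payload 10.2 kg.
Tool frame: the origin (TCP) lies at the very end of the fingers, on their centre line; the grasp point (between the pads) lies behind it (ctrl.grasp_offset is the z of the grasp point in the tool frame, in mm); z points along the fingers, y is the direction in which the jaws open and shut (so a half turn about z gives the same grasp; the last joint's range is limited). The gripper opens to 85 mm and grips with 20 to 120 N. Pads are 22 mm wide; open, the fingers measure 114 mm over their backs; the gripper's body (76 mm by 85 mm) begins 54 mm behind the grasp point. The pads swing forward as they close: fully open they stand 13 mm farther back than shut.
Start: joints at [-1.397, 0.313, 1.498, -0, 1.331, -0.223], TCP at [202.884, -484.22, 206.394] pointing down, gripper open.
Joint ranges: [-2.94, 2.94], [-0.97, 2.17], [0.19, 2.56], [-1.23, 4.37], [0.02, 3.11], [-2.88, 2.88]. Speed limits (rad/s): [2.39, 2.39, 3.01, 3.14, 3.14, 3.14].

### API

Orientations are given as a unit quaternion [w, x, y, z].
In Python, from rig import ctrl, capture, job gives the robot as it stands. The module is installed in compiled form; this text tells all that it offers.
- The arm moves only by the tool move_arm, never from a script. Its argument "series" is a list of rows, each a list of 7 numbers: the turn, a rotation vector about the tool's x, y, z in rad, then the shift along the tool's x, y, z in cm, then the opening, from 0 (shut) to 1 (fully open). A call has 1 to 5 rows; each row is the pose to reach, as a shift and turn from the pose measured when the call began, along the tool's axes at that moment; what a row does not reach only later rows make up. A row lasts 1/12 s, in which the tool goes at most 41.7 mm and 7.16 degrees, less where a joint would pass 70% of its speed; a pose out of reach is approached as far as the arm can. A call with a gripper value outside its range is refused whole. The fingers move at their own pace and stop on an object; "grip_force" is the grip in N (left out, the last holds). Time passes only in rows, so rows that repeat a pose let the fingers close. It gives the time, the measured TCP pose, the force and the opening at its end, in the units of the state.
- ctrl.sense(): the state, without advancing time (a new reading comes with each control period).
- capture(name): name is "scene" or "top" or "wrist"; returns a dict with "frame" (480x640x3 uint8, red, green, blue), "mtx" (3x3 intrinsics, pixels), "dist" ([k1, k2, p1, p2, k3] as OpenCV has them; the pictures are not rectified), "R" (3x3) and "t" (3): a world point X has camera coordinates R X + t. Camera axes: x right, y down, z forward; pixel columns grow to the right and rows downward; lengths in mm; the calibration is good to about 2 mm. A picture is of the moment at which its call begins. There is no depth.
- job.finish_job(): hands the job in, once; it reports no verdict.
The state is a dict: "time_s": time; "joints": joint angles; "dq": joint speeds; "tau": joint torques, N m; "eef_pos": TCP position; "ee_rot": TCP orientation; "force": force on the tool from outside, world axes, zero at the start; "wrist_torque": the same for the moment, N m; "grip_width": opening from 0.0 (shut) to 1.0 (fully open).
Only numpy, scipy, OpenCV 4.12 (cv2) and the standard library are available. Lean on these libraries where they do the work, as an engineer would, in place of code of your own. Each camera call takes 0.05 s, during which the arm holds its last target.

## Working session

There is one attempt and no reset: what is moved stays moved. The work goes in short steps, Python scripts to look and compute and a tool call to move; the robot and the scene stay as the last step left them, time stands still between calls to the robot, and variables do not carry over. Pictures are saved under pics/ and viewed, and the job is handed in when it is done.

Besides the shell and the picture viewer there is one more tool, called as a command line: name --pt "numbers of a row" for each row, then --argument value for the rest. move_arm: Moves the arm, as the interface text tells. Its arguments: {"type":"object","properties":{"series":{"type":"array","items":{"type":"array","items":{"type":"number"}}},"grip_force":{"type":"number"}},"required":["series"]}

```bash
mkdir -p pics
python3 - <<'E'
from rig import ctrl,capture
import cv2
s=ctrl.sense();print(s, ctrl.grasp_offset)
for n in("scene","top","wrist"):
    c=capture(n);cv2.imwrite(f"pics/{n}0.png",c["frame"][:,:,::-1]);print(n,c["mtx"],c["dist"],c["R"],c["t"])
E
```

```text
{'time_s': 0.0, 'joints': array([-1.39739218e+00,  3.13438710e-01,  1.49842986e+00, -1.11029867e-05,
        1.33101211e+00, -2.23406159e-01]), 'dq': array([-0.00053485, -0.0001911 ,  0.00013471, -0.00067083, -0.00033891,
       -0.00145226]), 'tau': array([-2.07663043e-04, -4.12269366e+01, -2.59740633e+01, -1.53828400e-04,
        4.22295125e-03, -7.17719047e-06]), 'eef_pos': array([ 202.83290807, -483.92137502,  205.84359821]), 'ee_rot': array([-6.43947411e-04,  9.80381714e-01,  1.97107280e-01,  1.07091906e-05]), 'force': array([ 0.7815932 , -0.21938051, -0.33169644]), 'wrist_torque': array([-0.02282677, -0.04418239, -0.01161699]), 'grip_width': 0.9999103636972704} -18.700000000000003
scene [[481.00532554   0.         312.99981273]
 [  0.         481.00532554 244.04381846]
 [  0.           0.           1.        ]] [0.00279212 0.         0.         0.         0.        ] [[ 0.36432651  0.9312068  -0.01095799]
 [ 0.74742464 -0.29940213 -0.59305546]
 [-0.55553812  0.20787556 -0.80508704]] [-171.82452013 -316.00021401 1314.95940062]
top [[528.76028372   0.         326.04487117]
 [  0.         528.76028372 236.07688889]
 [  0.           0.           1.        ]] [-0.10590338  0.          0.          0.          0.        ] [[ 0.01041164 -0.99994134  0.0029862 ]
 [-0.99646402 -0.01062434 -0.08334612]
 [ 0.08337295 -0.00210787 -0.99651619]] [   4.61891685  519.56821133 1141.16014674]
wrist [[418.05352797   0.         314.64707568]
 [  0.         418.05352797 236.9404006 ]
 [  0.           0.           1.        ]] [-0.02728623  0.          0.          0.          0.        ] [[ 0.38721458 -0.92198836 -0.00152443]
 [-0.87882825 -0.36958725  0.30177173]
 [-0.27879343 -0.11551071 -0.95337899]] [-525.27132914  -39.43457836  379.14009375]
```

View pics/top0.png

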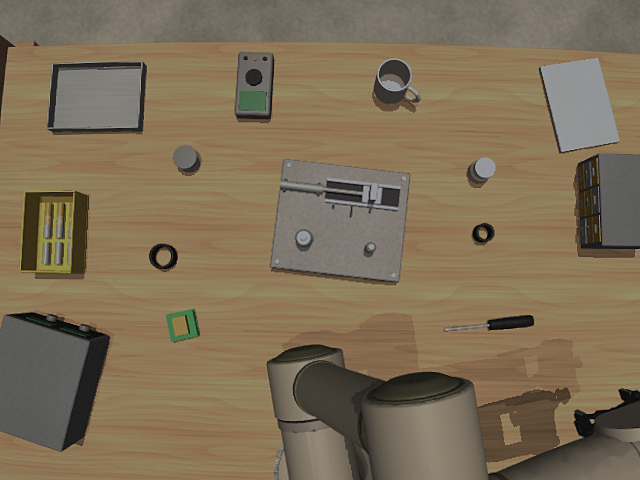

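View pics/scene0.png

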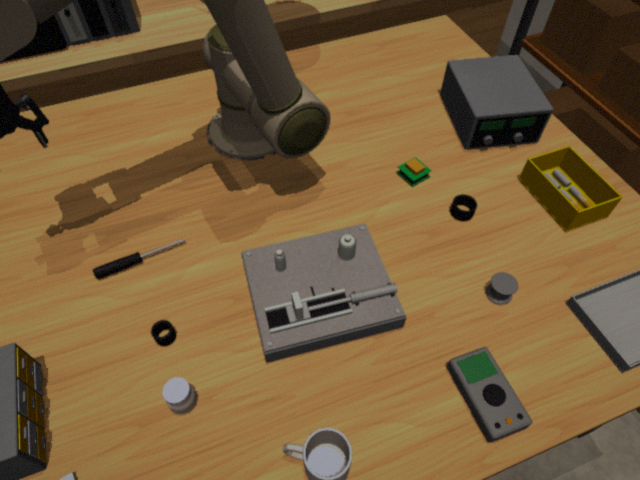

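View pics/wrist0.png

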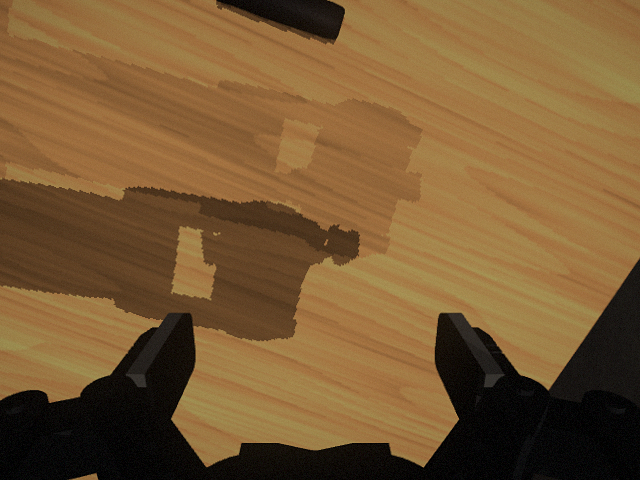

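Top view: large collar is near (163,257), small collar (483,233), thick barrel (303,238), thin barrel (370,248) and tab (372,195). Next I zoom in to measure them.

```bash
cat > h.py <<'E'
import numpy as np,cv2
from rig import ctrl,capture
from scipy.spatial.transform import Rotation as Ro
def ray(c,px,z):
    u=cv2.undistortPoints(np.array(px,float).reshape(-1,1,2),c["mtx"],c["dist"]).reshape(-1,2)
    d=np.c_[u,np.ones(len(u))]@c["R"]; C=-c["R"].T@c["t"]
    return C+d*((z-C[2])/d[:,2])[:,None]
def proj(c,X):
    return cv2.projectPoints(np.array(X,float).reshape(-1,3),cv2.Rodrigues(c["R"])[0],c["t"],c["mtx"],c["dist"])[0].reshape(-1,2)
E
python3 - <<'E'
from h import *
for n in("top","scene"):
    c=capture(n);f=c["frame"];g=cv2.cvtColor(f,cv2.COLOR_RGB2GRAY)
    for nm,x0,y0,x1,y1 in ([("L",140,235,190,280),("S",465,218,502,250)] if n=="top" else [("L",440,185,485,230),("S",145,312,182,350)]):
        m=(g[y0:y1,x0:x1]<45).astype(np.uint8)*255
        cs,h=cv2.findContours(m,cv2.RETR_CCOMP,cv2.CHAIN_APPROX_NONE)
        for k,q in enumerate(cs):
            if len(q)>15:
                P=q.reshape(-1,2)+[x0,y0]
                for z in(0,17,34):
                    W=ray(c,P,z)[:,:2].astype(np.float32);(cx,cy),r=cv2.minEnclosingCircle(W)
                    e=cv2.fitEllipse(W); print(n,nm,"hole" if h[0,k,3]>=0 else "out",z,np.round([cx,cy,r],1),np.round(e[0],1),np.round(e[1],1))
c=capture("top");f=c["frame"][150:295,260:420,::-1]
cv2.imwrite("pics/boxt.png",cv2.resize(f,None,fx=4.5,fy=4,interpolation=cv2.INTER_CUBIC)[:600])
c=capture("scene");f=c["frame"][215:365,230:420,::-1]
cv2.imwrite("pics/boxs.png",cv2.resize(f,None,fx=4,fy=4,interpolation=cv2.INTER_CUBIC))
E
```

```text
top L out 0 [471.1 377.9  32.1] [472.1 377.6] [54.8 63.2]
top L out 17 [470.4 372.7  31.7] [471.4 372.4] [54.  62.3]
top L out 34 [469.7 367.4  31.2] [470.7 367.1] [53.2 61.4]
top L hole 0 [473.7 356.5  10.1] [473.7 356.5] [ 5.1 24.1]
top L hole 17 [473.  351.6  10. ] [473.  351.6] [ 5.  23.7]
top L hole 34 [472.2 346.6   9.9] [472.2 346.6] [ 4.9 23.4]
top L hole 0 [471.2 374.8  24. ] [471.5 377. ] [36.7 45.8]
top L hole 17 [470.5 369.6  23.7] [470.8 371.8] [36.2 45.2]
top L hole 34 [469.8 364.4  23.3] [470.1 366.5] [35.7 44.5]
top S out 0 [ 534.3 -344.3   25. ] [ 533.  -345.2] [40.  48.7]
top S out 17 [ 532.7 -339.2   24.6] [ 531.4 -340. ] [39.5 48. ]
top S out 34 [ 531.1 -334.    24.3] [ 529.8 -334.9] [38.9 47.3]
top S hole 0 [ 532.1 -343.1   16.5] [ 532.8 -344.2] [24.1 30.7]
top S hole 17 [ 530.5 -337.9   16.2] [ 531.2 -339. ] [23.7 30.3]
top S hole 34 [ 528.9 -332.8   16. ] [ 529.6 -333.9] [23.4 29.8]
scene L out 0 [460.  385.1  41.2] [460.5 385.4] [55.2 83.5]
scene L out 17 [471.2 373.5  40.4] [471.6 373.8] [54.1 81.9]
scene L out 34 [482.3 361.9  39.6] [482.8 362.2] [53.1 80.3]
scene L hole 0 [461.3 385.2  17. ] [461.1 384.9] [21. 33.]
scene L hole 17 [472.4 373.6  16.7] [472.3 373.3] [20.6 32.3]
scene L hole 34 [483.5 362.   16.3] [483.4 361.7] [20.2 31.7]
scene S out 0 [ 522.  -337.4   29. ] [ 522.3 -338.5] [40.6 57.9]
scene S out 17 [ 531.9 -334.9   28.4] [ 532.2 -335.9] [39.8 56.7]
scene S out 34 [ 541.8 -332.3   27.8] [ 542.1 -333.4] [39.  55.6]
scene S hole 0 [ 523.5 -337.5   12.5] [ 522.8 -337.7] [16.1 24.4]
scene S hole 17 [ 533.4 -334.9   12.3] [ 532.7 -335.2] [15.8 23.9]
scene S hole 34 [ 543.3 -332.4   12. ] [ 542.6 -332.7] [15.5 23.5]
```

View pics/boxt.png

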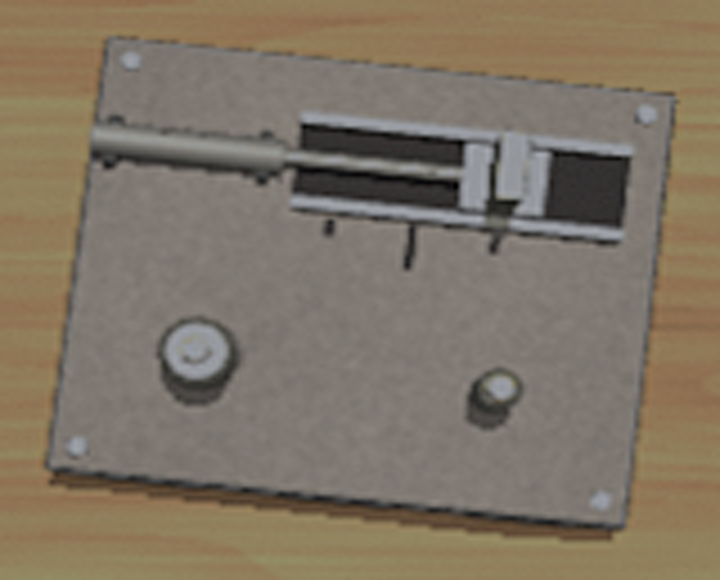

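View pics/boxs.png

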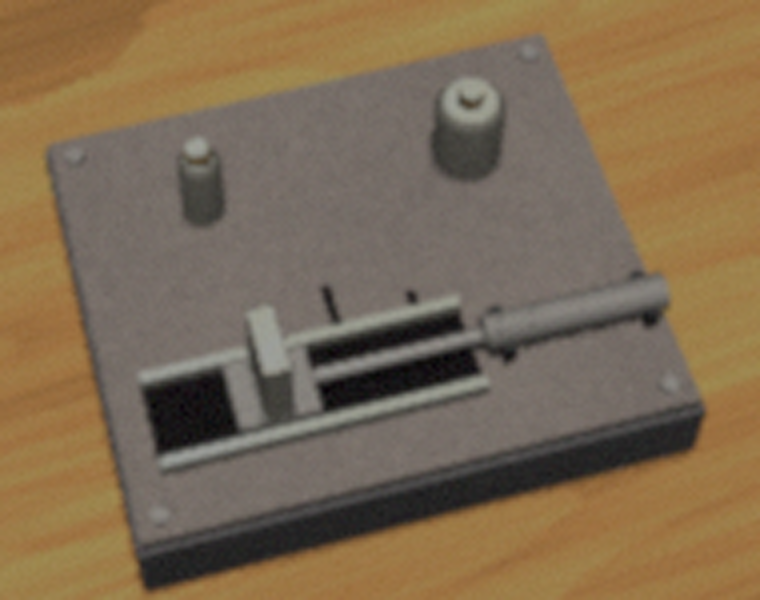

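Box crop (top): lid corners at zoomed (110,38),(675,95),(625,527),(48,467); plugs at (197,347) and (500,386). Scene crop: plugs at (471,95), (197,147). Tab centre top is about (514,150) in the top crop.

Run:
```python
from h import *
t=capture("top");s=capture("scene")
T=lambda l:np.array(l)/[4.5,4]+[260,150]-[.4,.4]
S=lambda l:np.array(l)/4+[230,215]-.4
W=ray(t,T([(110,38),(675,95),(625,527),(48,467)]),50);print(W.round(1))
# box coords: image top-left = +x,+y ; TR=+x,-y ; BR=-x,-y ; BL=-x,+y
B=np.array([(120,140),(120,-140),(-120,-140),(-120,140)])
ctr=W[:,:2].mean(0); H=(B).T@(W[:,:2]-ctr); th=np.arctan2(H[0,1]-H[1,0],H[0,0]+H[1,1])
print("box",ctr,th,np.degrees(th))
R=np.array([[np.cos(th),-np.sin(th)],[np.sin(th),np.cos(th)]])
print("resid",(B@R.T+ctr-W[:,:2]).round(1))
Ws=ray(s,S([(700,408),(143,548),(52,150),(545,40)]),50);print("scene corners",Ws.round(1), Ws.mean(0))
for n,a,b in (("L",(197,347),(471,90)),("S",(500,382),(197,143))):
  p=ray(t,T([a]),104)[0];q=ray(s,S([b]),104)[0]
  print(n,p,q,(R.T@(((p+q)/2)[:2]-ctr)))
print("tab",ray(t,T([(514,150)]),106), ctr+R@[60,-60])
print("half",ctr+R@[60,-20],"mark",ray(t,T([(410,225)]),50),R@[0,1])
for n,xy in(("bx",(-50,70)),("bx",(-50,-70))): print(ctr+R@xy)
```

```text
[[ 684.4  103.4   50. ]
 [ 656.1 -170.3   50. ]
 [ 421.7 -145.7   50. ]
 [ 450.9  128.7   50. ]]
box [553.26599786 -20.97512002] -0.10534063019202537 -6.035573521251428
resid [[ 3.   2.3]
 [ 1.8 -2.5]
 [-2.5 -1.9]
 [-2.3  2.2]]
scene corners [[ 688.   102.8   50. ]
 [ 657.9 -165.3   50. ]
 [ 428.6 -140.9   50. ]
 [ 457.7  129.6   50. ]] [558.06430125 -18.46525132  50.        ]
L [511.55007829  56.56799543 104.        ] [510.63096075  59.57779685 104.        ] [-50.25326756  74.17525822]
S [495.0860839  -81.13688937 104.        ] [490.57391141 -78.04555391 104.        ] [-53.93774789 -64.64577977]
tab [[614.69228556 -87.05970777 106.        ]] [606.62465111 -86.95128331]
half [610.83048779 -47.17301113] mark [[583.1217262  -42.37567469  50.        ]] [0.10514592 0.9944568 ]
[510.90337181  53.89415214]
[496.18294344 -85.3298005 ]
```

```bash
cat >> h.py <<'E'
PSI=-0.1053
def go(target,psi=PSI):
    s=ctrl.sense();q=s["ee_rot"];R0=Ro.from_quat([q[1],q[2],q[3],q[0]])
    c,n=np.cos(psi),np.sin(psi)
    Rt=Ro.from_matrix(np.array([[c,n,0],[n,-c,0],[0,0,-1]]))
    rv=(R0.inv()*Rt).as_rotvec(); sh=R0.inv().apply(np.array(target)-s["eef_pos"])/10
    print("t",round(s["time_s"],2),"pos",s["eef_pos"].round(1),"F",s["force"].round(1),"grip",round(s["grip_width"],3))
    print("rot",rv.round(3),"shift cm",sh.round(2))
E
python3 - <<'E'
from h import *
c=capture("wrist");s=ctrl.sense();q=s["ee_rot"];R0=Ro.from_quat([q[1],q[2],q[3],q[0]])
print("cam in tool",R0.inv().apply(-c["R"].T@c["t"]-s["eef_pos"]),(c["R"]@R0.as_matrix()).round(3))
go([520,-338,150])
E
```

```text
cam in tool [  77.22728891    0.83691725 -166.65502773] [[ 0.001  1.     0.   ]
 [-0.953  0.001 -0.302]
 [-0.302 -0.     0.953]]
t 0.5 pos [ 202.9 -484.2  206.3] F [-0.1 -0.4 -0.3] grip 0.999
rot [-0.    -0.     0.502] shift cm [34.9  -1.23  5.63]
```

move_arm --pt "0 0 0.1 7 0 1 1" --pt "0 0 0.2 14 -0.3 2 1" --pt "0 0 0.3 21 -0.6 3 1" --pt "0 0 0.4 28 -0.9 4.5 1" --pt "0 0 0.5 34.9 -1.2 5.6 1"

```text
time_s: 0.92
eef_pos: [391.9, -398.0, 174.4]
ee_rot: [0.0, 0.999, -0.054, 0.0]
force: [-0.4, -0.9, 0.6]
grip_width: 0.999
```

Run:
```python
from h import *
go([520,-338,150])
```

```text
t 0.92 pos [ 391.9 -398.   174.4] F [-0.4 -0.9  0.6] grip 0.999
rot [ 0.    -0.    -0.003] shift cm [12.09 -7.35  2.44]
```

move_arm --pt "0 0 0 4 -2.5 0.8 1" --pt "0 0 0 8 -5 1.6 1" --pt "0 0 0 12.1 -7.4 2.4 1" --pt "0 0 0 12.1 -7.4 2.4 1" --pt "0 0 0 12.1 -7.4 2.4 1"

```text
time_s: 1.33
eef_pos: [523.1, -334.6, 148.9]
ee_rot: [-0.001, 0.999, -0.052, -0.0]
force: [-0.7, -0.7, -0.5]
grip_width: 0.999
```

Run:
```python
from h import *
c=capture("wrist");cv2.imwrite("pics/w1.png",c["frame"][:,:,::-1]);print(proj(c,[532,-338,34]))
go([532,-338,90])
```

```text
[[317.38482146 208.17889105]]
t 1.38 pos [ 521.4 -336.1  149.5] F [-1.1 -0.6 -0.3] grip 0.999
rot [-0.001  0.001 -0.   ] shift cm [1.08 0.08 5.95]
```

View pics/w1.png

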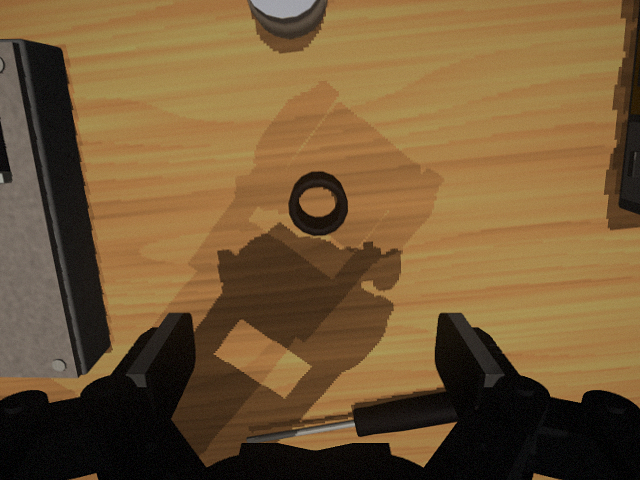

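```bash
cat >> h.py <<'E'
def collar(c,roi,thr=40):
    x0,y0,x1,y1=roi;g=cv2.cvtColor(c["frame"],cv2.COLOR_RGB2GRAY)
    m=(g[y0:y1,x0:x1]<thr).astype(np.uint8)*255
    cs,_=cv2.findContours(m,cv2.RETR_EXTERNAL,cv2.CHAIN_APPROX_NONE)
    q=max(cs,key=len).reshape(-1,2)+[x0,y0]
    W=ray(c,q,17)[:,:2].astype(np.float32);print("px",cv2.fitEllipse(q.astype(np.float32)),"W17",cv2.fitEllipse(W),cv2.minEnclosingCircle(W))
E
python3 - <<'E'
from h import *
c=capture("wrist")
for t in(30,40,50):collar(c,(270,155,370,250),t)
E
```

```text
px ((315.4023742675781, 201.22972106933594), (57.03514099121094, 62.45956039428711), 1.0055415630340576) W17 ((530.787109375, -338.2521667480469), (41.74520492553711, 46.653839111328125), 83.19498443603516) ((531.0425415039062, -337.9856262207031), 23.515304565429688)
px ((315.3556823730469, 201.22946166992188), (57.42546844482422, 62.81319808959961), 0.709026038646698) W17 ((530.7845458984375, -338.21807861328125), (42.026161193847656, 46.92445755004883), 83.47171783447266) ((530.9839477539062, -338.0967102050781), 23.726743698120117)
px ((315.2825012207031, 201.13804626464844), (57.84205627441406, 63.044883728027344), 0.23426011204719543) W17 ((530.8541870117188, -338.1722106933594), (42.32859802246094, 47.0911865234375), 83.88462829589844) ((531.1097412109375, -338.6982727050781), 23.791723251342773)
```

Run:
```python
from h import *
go([531,-338,5])
```

```text
t 1.43 pos [ 520.3 -337.1  150. ] F [-0.4 -0.8 -0.8] grip 1.001
rot [ 0.     0.001 -0.002] shift cm [ 1.08 -0.03 14.5 ]
```

move_arm --pt "0 0 0 1.1 0 3.5 1" --pt "0 0 0 1.1 0 7 1" --pt "0 0 0 1.1 0 10.5 1" --pt "0 0 0 1.1 0 13.5 1" --pt "0 0 0 1.1 0 14.5 1"

```text
time_s: 1.85
eef_pos: [528.3, -337.8, 1.0]
ee_rot: [-0.002, 0.999, -0.054, -0.003]
force: [-0.4, 0.8, -1.3]
grip_width: 1.003
```

Run:
```python
from h import *
go([531,-338,5])
```

```text
t 1.85 pos [ 528.3 -337.8    1. ] F [-0.4  0.8 -1.3] grip 1.003
rot [-0.004  0.006 -0.004] shift cm [ 0.26 -0.01 -0.4 ]
```

move_arm --pt "0 0 0 0.3 0 -0.4 1" --pt "0 0 0 0.3 0 -0.4 0.6" --pt "0 0 0 0.3 0 -0.4 0.4" --pt "0 0 0 0.3 0 -0.4 0.2" --pt "0 0 0 0.3 0 -0.4 0.2" --grip_force 40

```text
time_s: 2.27
eef_pos: [532.0, -338.6, 6.9]
ee_rot: [-0.001, 0.999, -0.054, -0.002]
force: [-1.9, -0.2, 25.8]
grip_width: 0.453
```

move_arm --pt "0 0 0 0 0 0 0.2" --pt "0 0 0 0 0 0 0.2" --pt "0 0 0 0 0 0 0.2"

```text
time_s: 2.52
eef_pos: [532.2, -338.8, 7.5]
ee_rot: [-0.001, 0.999, -0.054, -0.001]
force: [-0.7, 0.1, 0.3]
grip_width: 0.198
```

Run:
```python
from h import *
c=capture("wrist");cv2.imwrite("pics/w2.png",c["frame"][:,:,::-1])
go([531,-338,105]);go([493,-78,135])
```

```text
t 2.57 pos [ 532.  -338.7    7.1] F [-0.3  0.2  0.3] grip 0.202
rot [-0.002  0.003 -0.004] shift cm [-0.14 -0.07 -9.78]
t 2.57 pos [ 532.  -338.7    7.1] F [-0.3  0.2  0.3] grip 0.202
rot [-0.002  0.003 -0.004] shift cm [ -6.76 -25.51 -12.71]
```

View pics/w2.png

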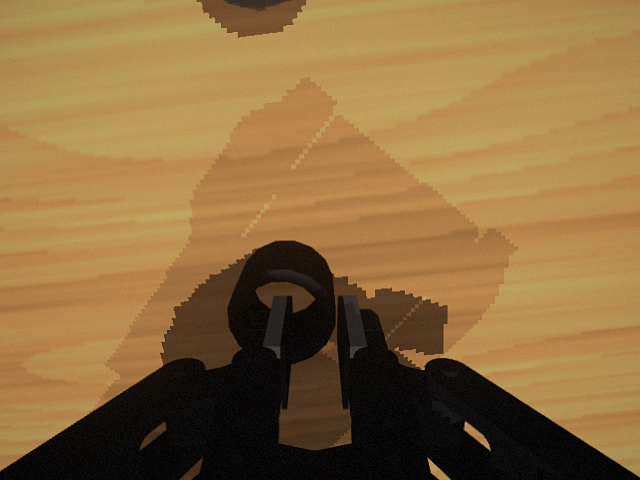

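Something's off: the wrist view shows the left finger (280,330) over or in the ring (centre about (283,300)), and the opening is 0.2, so the collar isn't gripped. I'll check the scene view before moving.

Run:
```python
from h import *
c=capture("scene");cv2.imwrite("pics/s2.png",cv2.resize(c["frame"][230:380,70:270,::-1],None,fx=4,fy=4,interpolation=cv2.INTER_CUBIC))
c=capture("wrist")
print(proj(c,[[531,-338,0],[531,-338,34],[531,-325,34]]))
collar(c,(200,230,345,372),35)
```

```text
[[311.91668361 286.69246139]
 [311.05366259 324.59104403]
 [276.77685532 327.81009001]]
px ((275.21673583984375, 312.1639709472656), (107.72001647949219, 156.9097442626953), 39.343711853027344) W17 ((527.019287109375, -321.6608581542969), (46.233131408691406, 72.09530639648438), 48.54804611206055) ((528.236328125, -314.2769470214844), 37.91563034057617)
```

View pics/s2.png

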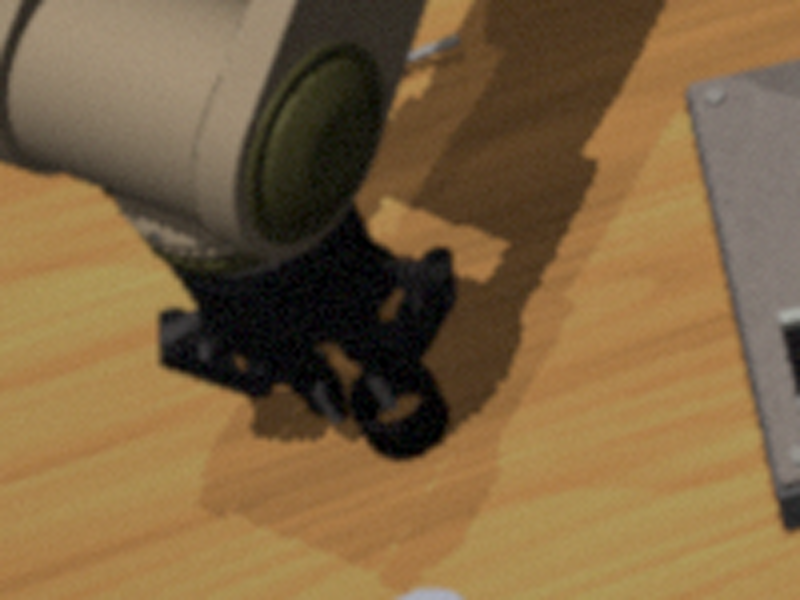

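Scene view suggests one finger ended up inside the ring. I'll lift straight up a little and look again.

move_arm --pt "0 0 0 0 0 -1.5 0.2" --pt "0 0 0 0 0 -3 0.2" --pt "0 0 0 0 0 -4.5 0.2" --pt "0 0 0 0 0 -6 0.2" --pt "0 0 0 0 0 -6 0.2"

```text
time_s: 3.08
eef_pos: [533.2, -339.5, 69.6]
ee_rot: [0.0, 0.999, -0.054, -0.0]
force: [0.4, -0.2, 1.0]
grip_width: 0.2
```

Run:
```python
from h import *
c=capture("wrist");cv2.imwrite("pics/w3.png",c["frame"][:,:,::-1]);go([520,-325,130])
c=capture("scene");cv2.imwrite("pics/s3.png",cv2.resize(c["frame"][230:380,70:270,::-1],None,fx=4,fy=4,interpolation=cv2.INTER_CUBIC))
```

```text
t 3.13 pos [ 532.6 -339.1   67.7] F [ 0.   0.5 -0. ] grip 0.201
rot [-0.001  0.002 -0.004] shift cm [-1.42 -1.27 -6.23]
```

View pics/w3.png

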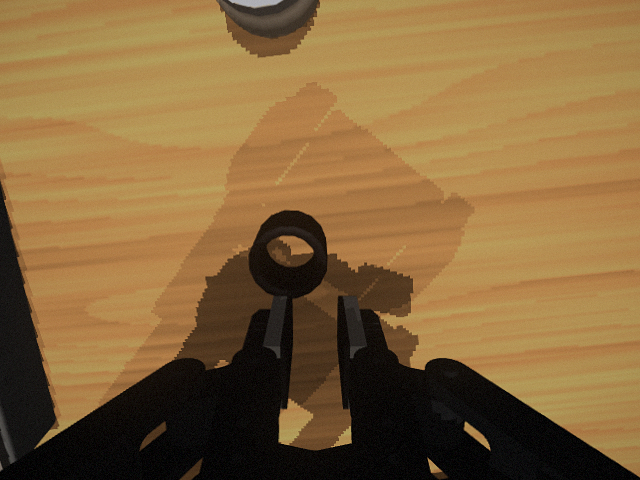

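View pics/s3.png

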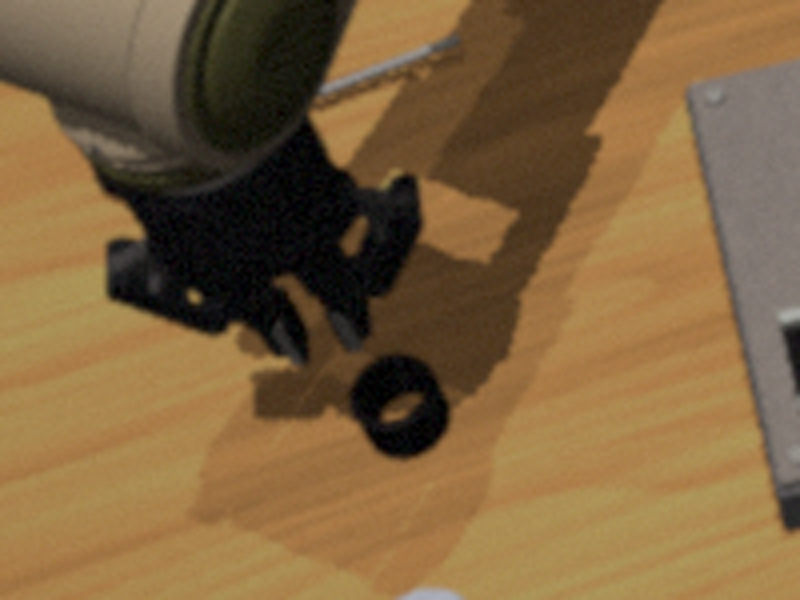

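The collar is flat on the bench, unharmed, now around (288,253) in the wrist view.

Run:
```python
from h import *
c=capture("wrist");collar(c,(235,195,335,290),18)
g=cv2.cvtColor(c["frame"],cv2.COLOR_RGB2GRAY);print(g[275:300:3,289],g[250,235:345:6])
c=capture("scene");collar(c,(154,310,190,350))
c=capture("top");collar(c,(465,210,500,245))
cv2.imwrite("pics/t3.png",cv2.resize(c["frame"][190:290,430:550,::-1],None,fx=5,fy=5))
```

```text
px ((291.52301025390625, 269.0812072753906), (42.53797149658203, 66.24825286865234), 102.1896743774414) W17 ((523.3814697265625, -325.3963623046875), (25.39435386657715, 36.87324142456055), 160.3746337890625) ((524.841552734375, -325.838623046875), 20.044076919555664)
[ 7 16 12 12 10 18 16 12 12] [125 107  74  11  21  20  57  85  63  64 134 134 136 139  23  29 140 138
 140]
px ((169.5708465576172, 330.7431945800781), (22.022329330444336, 25.44110870361328), 148.6201629638672) W17 ((532.1861572265625, -323.9048767089844), (40.54888153076172, 57.77312088012695), 104.2529525756836) ((531.6686401367188, -323.4787292480469), 29.10381507873535)
px ((476.2225036621094, 226.0419921875), (9.620097160339355, 29.274715423583984), 35.7205696105957) W17 ((546.0375366210938, -325.0982360839844), (21.50927734375, 66.8673095703125), 53.47257614135742) ((541.6680908203125, -329.07281494140625), 31.061628341674805)
```

View pics/t3.png

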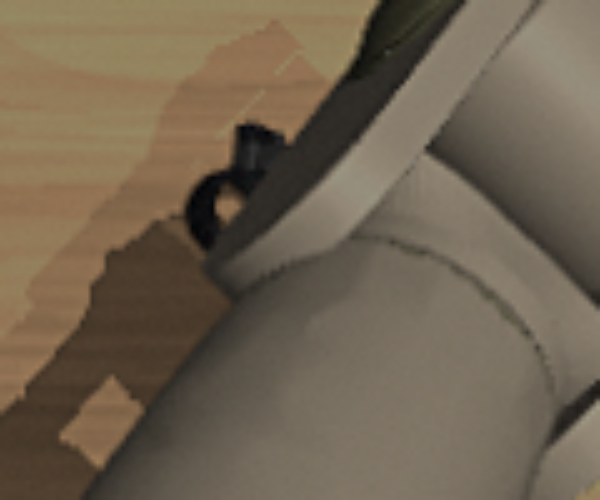

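Run:
```python
from h import *
s=ctrl.sense();p=s["eef_pos"]
c=capture("scene")
im=cv2.resize(c["frame"][230:380,70:270,::-1],None,fx=4,fy=4,interpolation=cv2.INTER_CUBIC)
for dz,col in((0,(0,0,255)),(13,(0,255,255)),(30,(0,255,0)),(45,(255,0,0))):
    for dy in(-8.5,8.5):
        q=(proj(c,p+[0,dy,dz])[0]-[70,230]+.4)*4
        cv2.circle(im,tuple(int(v) for v in q),3,col,-1)
cv2.imwrite("pics/s4.png",im)
w=capture("wrist");im=w["frame"][:,:,::-1].copy()
for dz,col in((0,(0,0,255)),(13,(0,255,255)),(30,(0,255,0)),(45,(255,0,0))):
    for dy in(-8.5,8.5):
      for dx in(-11,11):
        q=proj(w,p+[dx,dy,dz])[0];cv2.circle(im,tuple(int(v) for v in q),2,col,-1)
cv2.imwrite("pics/w4.png",im)
```

```text
(no output)
```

View pics/s4.png

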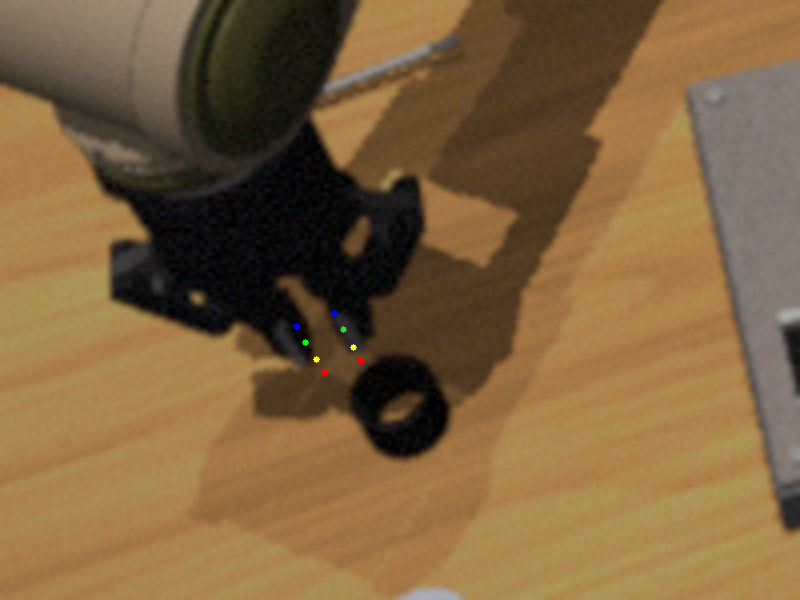

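View pics/w4.png

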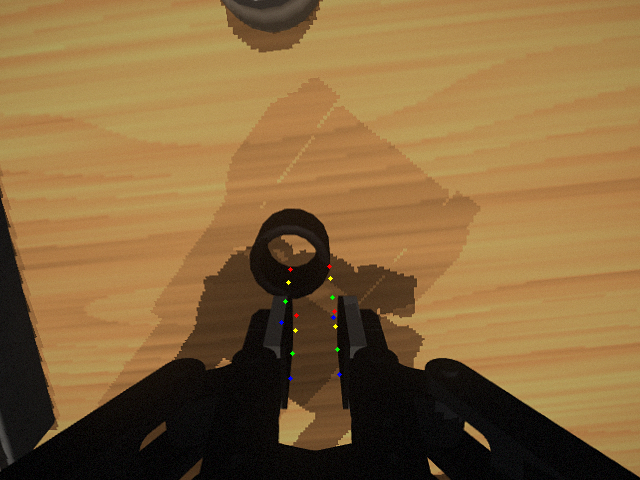

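Both views agree that the finger ends sit about 27–30 mm behind the reported TCP. At TCP z=7 the tips were therefore at rim height and one slid over the collar. I'll work from the observed tips and confirm by force when descending. First I re-hover and re-measure.

move_arm --pt "0 0 0 -0.6 -0.6 -1.5 1" --pt "0 0 0 -1.2 -1.3 -3 1" --pt "0 0 0 -1.4 -1.3 -4 1" --pt "0 0 0 -1.4 -1.3 -4 1" --pt "0 0 0 -1.4 -1.3 -4 1"

```text
time_s: 3.85
eef_pos: [519.6, -324.5, 105.9]
ee_rot: [-0.002, 0.999, -0.055, -0.002]
force: [-1.5, -0.0, -0.1]
grip_width: 0.89
```

Run:
```python
from h import *
c=capture("wrist");cv2.imwrite("pics/w5.png",c["frame"][:,:,::-1])
p=proj(c,[532,-324,17])[0].astype(int);print(p)
for t in(18,22,26):collar(c,(p[0]-50,p[1]-55,p[0]+50,p[1]+55),t)
go([532,-324,20])
```

```text
[310 212]
px ((311.256103515625, 232.68324279785156), (13.588484764099121, 24.131160736083984), 112.32213592529297) W17 ((518.9024047851562, -322.7276306152344), (9.04721450805664, 15.50073528289795), 149.79612731933594) ((519.2586669921875, -322.84259033203125), 8.970024108886719)
px ((313.79937744140625, 215.82530212402344), (46.815059661865234, 47.85774612426758), 54.99431228637695) W17 ((529.4833984375, -325.4901123046875), (29.861358642578125, 30.86849594116211), 63.42130661010742) ((529.0337524414062, -325.0896301269531), 16.643733978271484)
px ((314.18121337890625, 211.9345245361328), (60.62901306152344, 68.62603759765625), 5.18701696395874) W17 ((531.7381591796875, -325.97503662109375), (38.20954513549805, 44.5063362121582), 79.31134033203125) ((532.2122192382812, -326.20989990234375), 24.12546157836914)
t 3.9 pos [ 519.4 -324.3  105.2] F [-0.  -0.5  0.1] grip 0.97
rot [-0.004  0.006 -0.004] shift cm [ 1.29 -0.13  8.51]
```

View pics/w5.png

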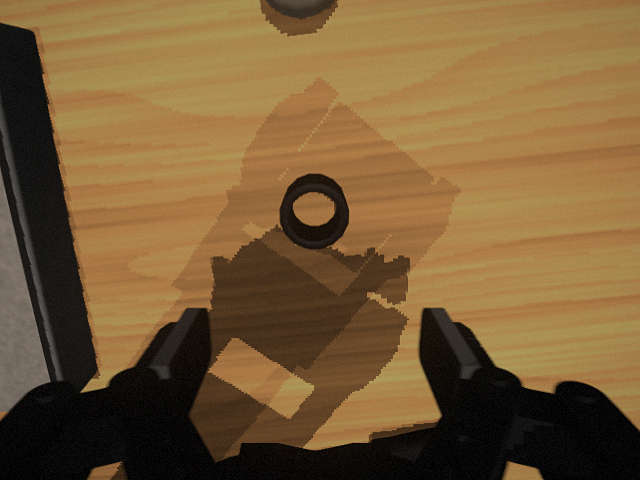

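Wrist view: the ring is at (314,211), so the collar is at (532,-326). I'll descend in stages, watching the force.

move_arm --pt "0 0 0 0.6 0.1 2.5 1" --pt "0 0 0 1.2 0.1 5.5 1" --pt "0 0 0 1.3 0.1 8.5 1" --pt "0 0 0 1.3 0.1 9.5 1" --pt "0 0 0 1.3 0.1 9.5 1"

```text
time_s: 4.32
eef_pos: [530.3, -325.2, 6.7]
ee_rot: [-0.004, 0.998, -0.055, -0.005]
force: [0.6, 0.1, -1.3]
grip_width: 0.999
```

Run:
```python
from h import *
go([532,-325,-15])
```

```text
t 4.32 pos [ 530.3 -325.2    6.7] F [ 0.6  0.1 -1.3] grip 0.999
rot [-0.008  0.011 -0.004] shift cm [ 0.19 -0.02  2.17]
```

move_arm --pt "-0.01 0.01 0 0.1 0 0.6 1" --pt "-0.01 0.01 0 0.2 0 1.2 1" --pt "-0.01 0.01 0 0.2 0 1.5 1"

```text
time_s: 4.57
eef_pos: [532.4, -325.5, -7.8]
ee_rot: [0.001, 0.999, -0.055, -0.0]
force: [0.1, -0.1, -0.7]
grip_width: 0.999
```

Run:
```python
from h import *
go([532,-325,-15])
c=capture("scene");cv2.imwrite("pics/s5.png",cv2.resize(c["frame"][230:380,70:270,::-1],None,fx=4,fy=4,interpolation=cv2.INTER_CUBIC))
```

```text
t 4.57 pos [ 532.4 -325.5   -7.8] F [ 0.1 -0.1 -0.7] grip 0.999
rot [ 0.003  0.    -0.004] shift cm [-0.05 -0.05  0.72]
```

View pics/s5.png

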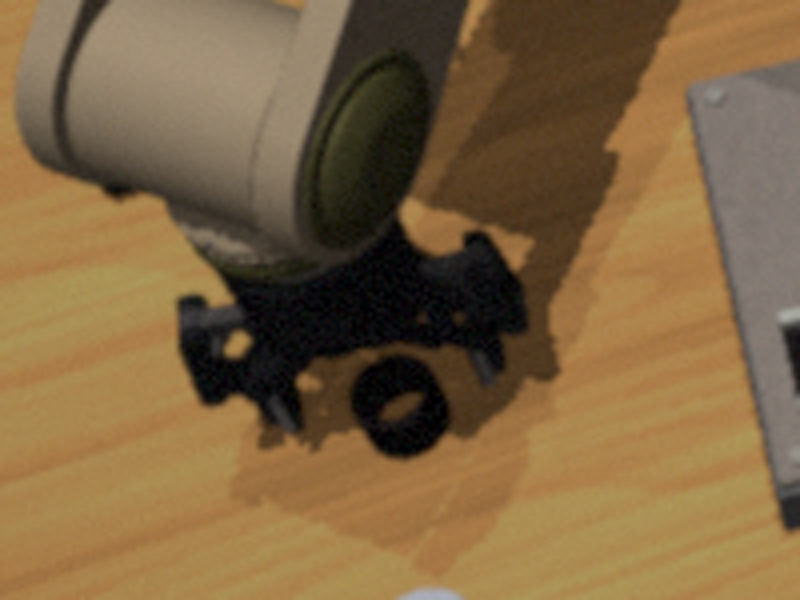

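No contact at TCP z=-8, which confirms the tips end well behind the reported TCP. I'll lower another 10 mm and close.

move_arm --pt "0 0 0 0 0 0.5 1" --pt "0 0 0 0 0 0.9 1" --pt "0 0 0 0 0 0.9 1"

```text
time_s: 4.87
eef_pos: [531.9, -325.3, -17.7]
ee_rot: [0.001, 0.999, -0.055, -0.001]
force: [-0.0, 0.1, -0.5]
grip_width: 0.997
```

move_arm --pt "0 0 0 0 0 0 0.7" --pt "0 0 0 0 0 0 0.6" --pt "0 0 0 0 0 0 0.5" --pt "0 0 0 0 0 0 0.3" --pt "0 0 0 0 0 0 0.3" --grip_force 40

```text
time_s: 5.28
eef_pos: [532.2, -325.5, -17.2]
ee_rot: [0.001, 0.999, -0.055, -0.0]
force: [-0.1, 0.2, 3.4]
grip_width: 0.48
```

Run:
```python
from h import *
go([532,-325,100])
c=capture("wrist");cv2.imwrite("pics/w6.png",c["frame"][:,:,::-1])
```

```text
t 5.28 pos [ 532.2 -325.5  -17.2] F [-0.1  0.2  3.4] grip 0.48
rot [ 0.002  0.001 -0.004] shift cm [ -0.03  -0.02 -11.72]
```

View pics/w6.png

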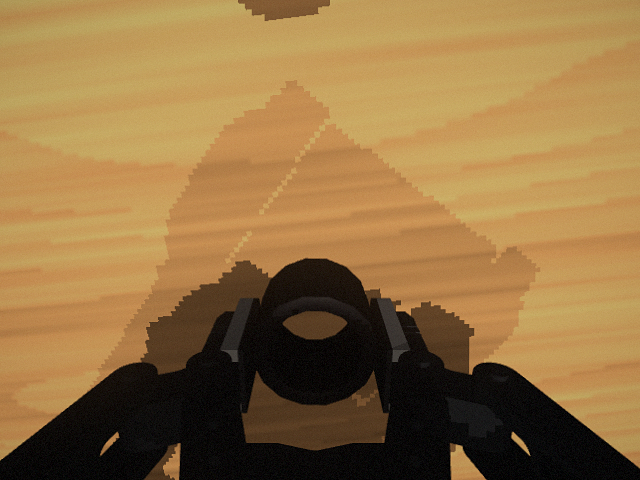

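Collar gripped (opening 0.48, about 41 mm), centred between the pads in the view. Lift and carry to just short of the thin barrel.

move_arm --pt "0 0 0 0 0 -2 0.3" --pt "0 0 0 0 0 -5 0.3" --pt "0 0 0 0 0 -8 0.3" --pt "0 0 0 0 0 -11 0.3" --pt "0 0 0 0 0 -13 0.3"

```text
time_s: 5.75
eef_pos: [532.8, -325.6, 115.8]
ee_rot: [0.002, 0.999, -0.055, 0.001]
force: [0.0, 0.3, -0.1]
grip_width: 0.481
```

Run:
```python
from h import *
go([445,-79,115])
```

```text
t 5.75 pos [ 532.8 -325.6  115.8] F [ 0.   0.3 -0.1] grip 0.481
rot [ 0.004 -0.002 -0.004] shift cm [-11.42 -23.55  -0.04]
```

move_arm --pt "0 0 0 -1.5 -3 0 0.3" --pt "0 0 0 -3.2 -6.5 0 0.3" --pt "0 0 0 -4.9 -10 0 0.3" --pt "0 0 0 -6.6 -13.5 0 0.3" --pt "0 0 0 -8.2 -17 0 0.3"

```text
time_s: 6.17
eef_pos: [468.7, -146.0, 114.9]
ee_rot: [0.002, 0.998, -0.055, 0.001]
force: [0.7, 0.3, -0.3]
grip_width: 0.486
```

Run:
```python
from h import *
go([445,-79,115])
```

```text
t 6.17 pos [ 468.7 -146.   114.9] F [ 0.7  0.3 -0.3] grip 0.486
rot [ 0.004 -0.002 -0.005] shift cm [-3.09 -6.4  -0.04]
```

move_arm --pt "0 0 0 -1.5 -3 0 0.3" --pt "0 0 0 -2.8 -5.6 0 0.3" --pt "0 0 0 -3.1 -6.4 0 0.3" --pt "0 0 0 -3.1 -6.4 0 0.3" --pt "0 0 0 -3.1 -6.4 0 0.3"

```text
time_s: 6.58
eef_pos: [445.5, -79.6, 114.8]
ee_rot: [0.002, 0.999, -0.055, 0.001]
force: [-0.4, -0.6, -0.4]
grip_width: 0.48
```

Run:
```python
from h import *
c=capture("wrist");cv2.imwrite("pics/w7.png",c["frame"][:,:,::-1]);go([493,-79,115]);print(proj(c,[493,-79,104]))
```

```text
t 6.63 pos [445.6 -80.  114.7] F [ 0.   0.5 -0.9] grip 0.477
rot [ 0.005 -0.002 -0.005] shift cm [ 4.7  -0.63 -0.02]
[[299.29227878 179.42579929]]
```

View pics/w7.png

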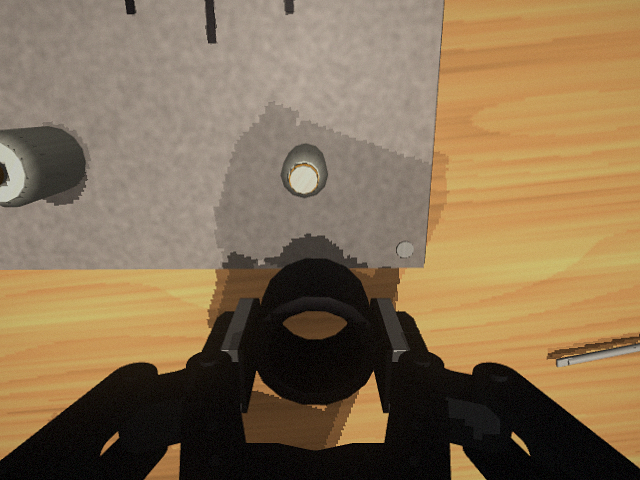

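```bash
cat >> h.py <<'E'
def tool(P):
    s=ctrl.sense();q=s["ee_rot"];R0=Ro.from_quat([q[1],q[2],q[3],q[0]])
    return R0.inv().apply(np.array(P)-s["eef_pos"])
def plug(c,roi,thr=180):
    x0,y0,x1,y1=roi;g=cv2.cvtColor(c["frame"],cv2.COLOR_RGB2GRAY)[y0:y1,x0:x1]
    m=(g>thr).astype(np.uint8);n,l,st,ce=cv2.connectedComponentsWithStats(m)
    k=1+np.argmax(st[1:,4]);ctr,r=cv2.minEnclosingCircle(np.argwhere(l==k)[:,::-1].astype(np.float32))
    p=np.array(ctr)+[x0,y0];P=ray(c,[p],104)[0];print("plug px",p,r,"world",P.round(1),"tool",tool(P).round(1))
E
python3 - <<'E'
from h import *
c=capture("wrist")
cv2.imwrite("pics/w7z.png",cv2.resize(c["frame"][130:215,260:350,::-1],None,fx=6,fy=6))
for t in(150,180,210,235):plug(c,(270,135,340,210),t)
# held collar silhouette vs model extremes
g=cv2.cvtColor(c["frame"],cv2.COLOR_RGB2GRAY)
from math import pi
a=np.linspace(0,2*pi,60);s=ctrl.sense();q=s["ee_rot"];R0=Ro.from_quat([q[1],q[2],q[3],q[0]])
for z in(-17,-51):
    P=R0.apply(np.c_[21*np.cos(a),21*np.sin(a),0*a+z])+s["eef_pos"];u=proj(c,P);print(z,u.min(0),u.max(0))
E
```

```text
plug px [301.97404099 179.94018173] 13.974267959594727 world [492.8 -80.6 104. ] tool [47.  -4.9 10.7]
plug px [302. 180.] 13.416507720947266 world [492.7 -80.6 104. ] tool [47.  -4.8 10.7]Traceback (most recent call last):
  File "<stdin>", line 4, in <module>
  File "h.py", line 30, in plug
    k=1+np.argmax(st[1:,4]);ctr,r=cv2.minEnclosingCircle(np.argwhere(l==k)[:,::-1].astype(np.float32))
        ~~~~~~~~~^^^^^^^^^^
    return _wrapfunc(a, 'argmax', axis=axis, out=out, **kwds)
    return bound(*args, **kwds)
ValueError: attempt to get argmax of an empty sequence
```

View pics/w7z.png

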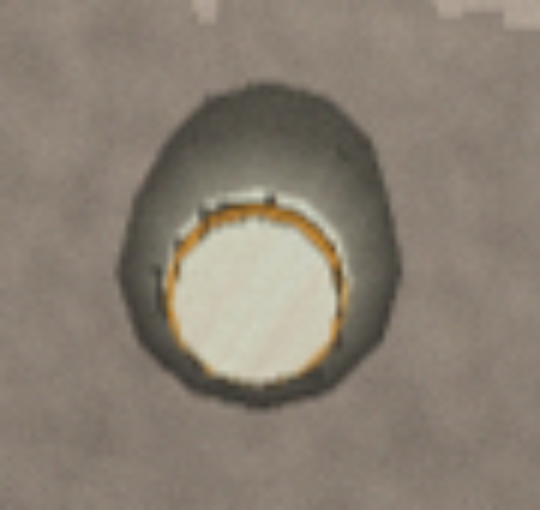

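Run:
```python
from h import *
from math import pi
c=capture("wrist")
a=np.linspace(0,2*pi,90);s=ctrl.sense();q=s["ee_rot"];R0=Ro.from_quat([q[1],q[2],q[3],q[0]])
for r in(21,15):
  for z in(-17,-51):
    P=R0.apply(np.c_[r*np.cos(a),r*np.sin(a),0*a+z])+s["eef_pos"];u=proj(c,P);print(r,z,u.min(0).round(1),u.max(0).round(1))
cv2.imwrite("pics/w8z.png",cv2.resize(c["frame"][250:415,230:400,::-1],None,fx=3.6,fy=3.6)+np.uint8(30))
```

```text
21 -17 [259.8 260.1] [365.4 355.1]
21 -51 [246.6 299.7] [377.5 412.6]
15 -17 [274.9 274.7] [350.3 342.5]
15 -51 [265.3 317.3] [358.8 397.8]
```

View pics/w8z.png

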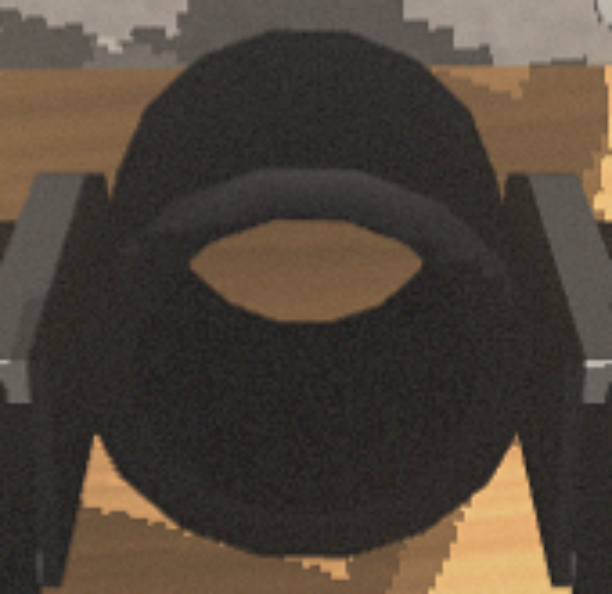

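Plug centre is at px (302,180), tool (47.0,-4.9); held collar is at tool about (+1.2,+1.0). So the shift is (+45.8,-5.9) mm.

move_arm --pt "0 0 -0.005 1.5 -0.2 -0.3 0.3" --pt "0 0 -0.005 3 -0.4 -0.3 0.3" --pt "0 0 -0.005 4.2 -0.6 -0.3 0.3" --pt "0 0 -0.005 4.6 -0.6 -0.3 0.3" --pt "0 0 -0.005 4.6 -0.6 -0.3 0.3"

```text
time_s: 7.15
eef_pos: [492.2, -80.1, 117.2]
ee_rot: [0.002, 0.999, -0.053, 0.001]
force: [-0.5, 0.5, 0.0]
grip_width: 0.481
```

Run:
```python
from h import *
c=capture("wrist");cv2.imwrite("pics/w9.png",cv2.add(c["frame"][200:440,190:450,::-1],30).repeat(2,0).repeat(2,1));go([491.7,-79.6,32])
print("plug tool",tool([492.7,-80.6,104]))
```

```text
t 7.2 pos [491.6 -79.8 117.1] F [-1.  -0.  -0.2] grip 0.481
rot [ 0.004 -0.001 -0.001] shift cm [ 0.   -0.06  8.51]
plug tool [ 1.18302937  0.60185879 13.12098156]
```

View pics/w9.png

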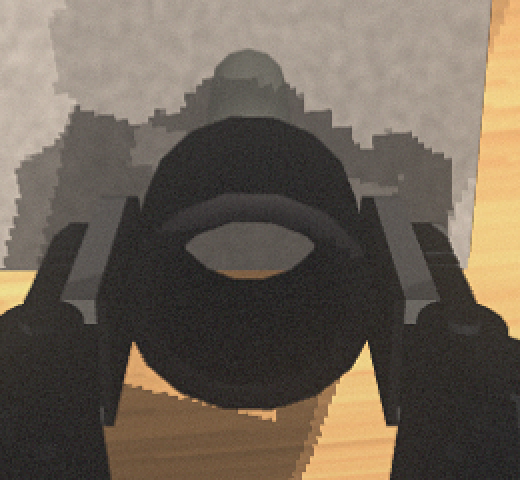

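Barrel foot shows at (250,80) in line with the ring centre (251). I'll lower stepwise.

move_arm --pt "0 0 0 0 0 1 0.3" --pt "0 0 0 0 0 2 0.3" --pt "0 0 0 0 0 3 0.3" --pt "0 0 0 0 0 3.8 0.3" --pt "0 0 0 0 0 3.8 0.3"

```text
time_s: 7.62
eef_pos: [490.4, -79.6, 77.0]
ee_rot: [0.001, 0.999, -0.053, -0.001]
force: [0.5, 0.7, -0.1]
grip_width: 0.481
```

Run:
```python
from h import *
c=capture("wrist");cv2.imwrite("pics/w10.png",cv2.add(c["frame"][200:440,190:450,::-1],30).repeat(2,0).repeat(2,1));go([491.7,-79.6,35])
print("plug tool",tool([492.7,-80.6,104]))
```

```text
t 7.67 pos [491.  -79.8  78.1] F [-0.5  0.2 -0.4] grip 0.476
rot [ 0.003  0.001 -0.001] shift cm [ 0.08 -0.04  4.31]
plug tool [  1.7881201    0.71198927 -25.92561828]
```

View pics/w10.png

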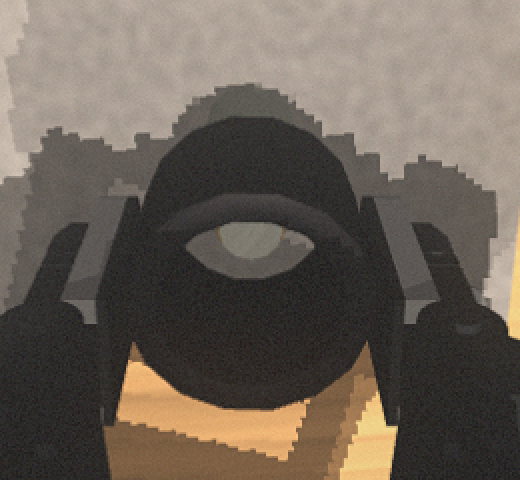

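Plug is visible inside the ring, centred. I'll continue down.

move_arm --pt "0 0 0 0.1 0 0.8 0.3" --pt "0 0 0 0.1 0 1.6 0.3" --pt "0 0 0 0.1 0 2.4 0.3" --pt "0 0 0 0.1 0 3.2 0.3" --pt "0 0 0 0.1 0 3.6 0.3"

```text
time_s: 8.08
eef_pos: [491.4, -79.8, 40.7]
ee_rot: [0.001, 0.999, -0.053, -0.001]
force: [-0.3, -0.1, -0.6]
grip_width: 0.483
```

Run:
```python
from h import *
go([491.7,-79.6,34])
```

```text
t 8.08 pos [491.4 -79.8  40.7] F [-0.3 -0.1 -0.6] grip 0.483
rot [ 0.003  0.003 -0.001] shift cm [ 0.03 -0.03  0.67]
```

move_arm --pt "0 0 0 0 0 0.2 0.3" --pt "0 0 0 0 0 0.4 0.3" --pt "0 0 0 0 0 0.6 0.3" --pt "0 0 0 0 0 0.7 0.3"

```text
time_s: 8.42
eef_pos: [491.4, -79.9, 33.7]
ee_rot: [0.001, 0.999, -0.053, -0.001]
force: [-0.0, 0.1, -1.0]
grip_width: 0.479
```

move_arm --pt "0 0 0 0 0 0.1 0.3" --pt "0 0 0 0 0 0.2 0.3" --pt "0 0 0 0 0 0.2 0.3"

```text
time_s: 8.67
eef_pos: [491.6, -79.9, 32.7]
ee_rot: [0.002, 0.999, -0.053, -0.001]
force: [-4.4, 1.8, 11.0]
grip_width: 0.48
```

Contact at the expected height (11 N), so it's seated. Release.

move_arm --pt "0 0 0 0 0 0 0.6" --pt "0 0 0 0 0 0 0.8" --pt "0 0 0 0 0 0 0.9"

```text
time_s: 8.92
eef_pos: [491.7, -80.0, 32.8]
ee_rot: [0.002, 0.999, -0.053, -0.001]
force: [0.1, 0.5, -0.6]
grip_width: 0.86
```

move_arm --pt "0 0 0 0 0 -2 0.9" --pt "0 0 0 0 0 -5 0.9" --pt "0 0 0 0 0 -8 1" --pt "0 0 0 0 0 -11 1" --pt "0 0 0 0 0 -13 1"

```text
time_s: 9.33
eef_pos: [492.5, -79.8, 165.6]
ee_rot: [0.002, 0.999, -0.053, 0.001]
force: [-0.0, -1.0, 0.1]
grip_width: 1.001
```

Run:
```python
from h import *
c=capture("wrist");cv2.imwrite("pics/w11.png",c["frame"][:,:,::-1])
go([455,368,150])
```

```text
t 9.38 pos [493.9 -80.2 168.5] F [1.3 0.5 4.1] grip 0.996
rot [ 0.006 -0.006 -0.001] shift cm [ -8.64 -44.17   1.54]
```

View pics/w11.png

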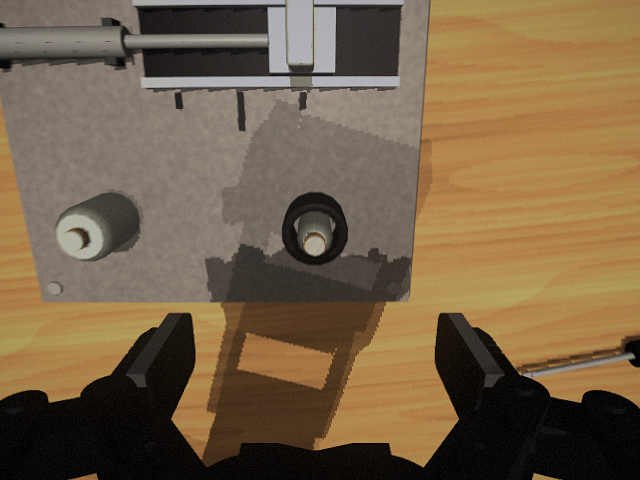

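Small collar is seated flat round the thin barrel (315,228), and the shutter tab is still at its closed mark (300,100). Now the large collar.

move_arm --pt "0 0 0 -0.8 -4 0.2 1" --pt "0 0 0 -1.6 -8 0.4 1" --pt "0 0 0 -2.4 -12 0.6 1" --pt "0 0 0 -3.2 -16 0.8 1" --pt "0 0 0 -4 -20 1 1"

```text
time_s: 9.8
eef_pos: [474.8, 124.6, 156.8]
ee_rot: [0.003, 0.999, -0.053, 0.003]
force: [0.5, -0.3, -0.6]
grip_width: 0.999
```

Run:
```python
from h import *
go([457,372,140])
```

```text
t 9.8 pos [474.8 124.6 156.8] F [ 0.5 -0.3 -0.6] grip 0.999
rot [ 0.006 -0.006 -0.001] shift cm [ -4.42 -24.42   1.51]
```

move_arm --pt "0 0 0 -0.8 -4 0.3 1" --pt "0 0 0 -1.6 -8 0.6 1" --pt "0 0 0 -2.4 -12 0.9 1" --pt "0 0 0 -3.2 -16 1.2 1" --pt "0 0 0 -4 -20 1.5 1"

```text
time_s: 10.22
eef_pos: [455.7, 329.7, 139.8]
ee_rot: [0.003, 0.999, -0.053, 0.003]
force: [0.7, -1.2, 0.1]
grip_width: 1.005
```

Run:
```python
from h import *
go([457,372,140])
```

```text
t 10.22 pos [455.7 329.7 139.8] F [ 0.7 -1.2  0.1] grip 1.005
rot [ 0.006 -0.006 -0.001] shift cm [-0.32 -4.22 -0.04]
```

move_arm --pt "0 0 0 -0.2 -2 0 1" --pt "0 0 0 -0.3 -3.8 0 1" --pt "0 0 0 -0.3 -4.2 0 1" --pt "0 0 0 -0.3 -4.2 0 1"

```text
time_s: 10.55
eef_pos: [456.9, 372.3, 138.9]
ee_rot: [0.003, 0.999, -0.053, 0.003]
force: [0.6, -0.8, -0.6]
grip_width: 0.999
```

Run:
```python
from h import *
c=capture("wrist");cv2.imwrite("pics/w12.png",c["frame"][:,:,::-1])
p=proj(c,[471,373,17])[0].astype(int);print(p)
for t in(25,35,45):collar(c,(p[0]-60,p[1]-65,p[0]+60,p[1]+65),t)
go([471,373,0])
```

```text
[309 200]
px ((310.35284423828125, 199.5006866455078), (63.67842102050781, 67.21041870117188), 6.919783592224121) W17 ((470.95562744140625, 372.3667907714844), (44.8900260925293, 48.449798583984375), 78.35514068603516) ((467.95794677734375, 372.6576843261719), 24.326663970947266)
px ((310.04107666015625, 200.48269653320312), (80.00041961669922, 84.37728881835938), 0.6066688895225525) W17 ((469.9429626464844, 372.6841735839844), (56.485313415527344, 60.69612121582031), 82.7335205078125) ((470.24114990234375, 372.7790832519531), 30.638439178466797)
px ((310.0050354003906, 200.68577575683594), (80.27702331542969, 85.04460906982422), 179.0843963623047) W17 ((469.7850341796875, 372.72406005859375), (56.682334899902344, 61.202579498291016), 84.0302734375) ((469.9608459472656, 372.7791748046875), 30.918394088745117)
t 10.6 pos [457.2 371.3 139.1] F [-0.4 -0.4 -0.2] grip 1.001
rot [ 0.007 -0.006 -0.001] shift cm [ 1.28 -0.41 13.92]
```

View pics/w12.png

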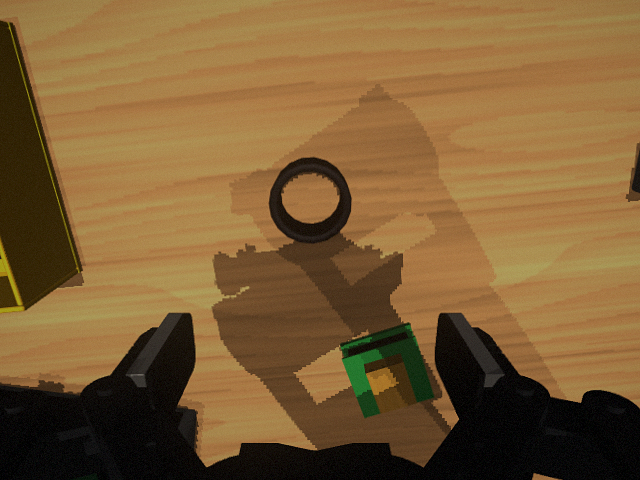

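Ring at (310,200), i.e. collar at (470,372.7); the module is clear of the fingers. Descend.

move_arm --pt "0.007 -0.006 0 0.6 -0.3 3 1" --pt "0.007 -0.006 0 1.2 -0.3 6 1" --pt "0.007 -0.006 0 1.2 -0.3 9 1" --pt "0.007 -0.006 0 1.2 -0.3 11.5 1" --pt "0.007 -0.006 0 1.2 -0.3 12.2 1"

```text
time_s: 11.02
eef_pos: [468.5, 369.6, 13.5]
ee_rot: [0.001, 0.999, -0.054, -0.003]
force: [0.2, -0.6, -0.1]
grip_width: 0.997
```

Run:
```python
from h import *
go([470,373.5,-19])
```

```text
t 11.02 pos [468.5 369.6  13.5] F [ 0.2 -0.6 -0.1] grip 0.997
rot [ 0.003  0.006 -0.003] shift cm [ 0.12 -0.41  3.25]
```

move_arm --pt "0 0 0 0.1 -0.4 0.3 1" --pt "0 0 0 0.1 -0.4 1 1" --pt "0 0 0 0.1 -0.4 1 1"

```text
time_s: 11.27
eef_pos: [470.2, 373.3, 3.6]
ee_rot: [0.001, 0.999, -0.054, -0.003]
force: [-0.6, -0.8, -0.3]
grip_width: 0.999
```

Run:
```python
from h import *
go([470,373.5,-19])
```

```text
t 11.27 pos [470.2 373.3   3.6] F [-0.6 -0.8 -0.3] grip 0.999
rot [ 0.003  0.005 -0.003] shift cm [-0.01 -0.02  2.26]
```

move_arm --pt "0 0.005 0 0 0 0.7 1" --pt "0 0.005 0 0 0 1.4 1" --pt "0 0.005 0 0 0 2.1 1" --pt "0 0.005 0 0 0 2.2 1" --pt "0 0.005 0 0 0 2.2 1"

```text
time_s: 11.68
eef_pos: [469.7, 373.1, -19.0]
ee_rot: [0.002, 0.999, -0.054, -0.001]
force: [-0.9, -0.6, -0.8]
grip_width: 1.004
```

move_arm --pt "0 0 0 0 0 0 0.8" --pt "0 0 0 0 0 0 0.7" --pt "0 0 0 0 0 0 0.5" --pt "0 0 0 0 0 0 0.4" --pt "0 0 0 0 0 0 0.4"

```text
time_s: 12.1
eef_pos: [470.2, 373.4, -18.3]
ee_rot: [0.001, 0.999, -0.054, -0.0]
force: [-0.3, -1.0, 5.8]
grip_width: 0.64
```

Run:
```python
from h import *
go([470,373.5,112])
c=capture("wrist");cv2.imwrite("pics/w13.png",c["frame"][:,:,::-1])
```

```text
t 12.1 pos [470.2 373.4 -18.3] F [-0.3 -1.   5.8] grip 0.64
rot [ 0.003  0.    -0.003] shift cm [ -0.02   0.03 -13.03]
```

View pics/w13.png

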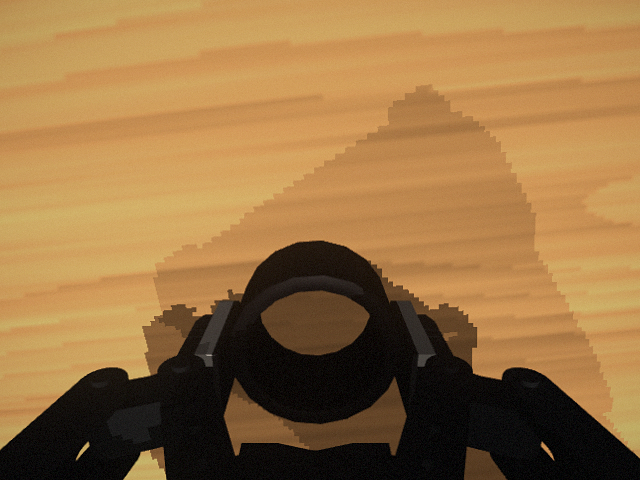

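Large collar gripped (0.64, about 55 mm). Lift and carry.

move_arm --pt "0 0 0 0 0 -2 0.4" --pt "0 0 0 0 0 -5 0.4" --pt "0 0 0 0 0 -8 0.4" --pt "0 0 0 0 0 -11 0.4" --pt "0 0 0 0 0 -13.3 0.4"

```text
time_s: 12.57
eef_pos: [470.4, 373.9, 117.0]
ee_rot: [0.001, 0.999, -0.054, 0.001]
force: [1.0, 0.0, -0.8]
grip_width: 0.644
```

Run:
```python
from h import *
go([458,57,116])
```

```text
t 12.57 pos [470.4 373.9 117. ] F [ 1.   0.  -0.8] grip 0.644
rot [ 0.002 -0.001 -0.003] shift cm [ 2.19 31.64  0.17]
```

move_arm --pt "0 0 0 0.3 3 0 0.4" --pt "0 0 0 0.6 7 0 0.4" --pt "0 0 0 0.9 11 0 0.4" --pt "0 0 0 1.2 15 0 0.4" --pt "0 0 0 1.5 19 0 0.4"

```text
time_s: 12.98
eef_pos: [464.1, 181.8, 117.2]
ee_rot: [0.001, 0.999, -0.054, 0.0]
force: [1.8, -0.2, -0.7]
grip_width: 0.64
```

Run:
```python
from h import *
go([458,57,118])
```

```text
t 12.98 pos [464.1 181.8 117.2] F [ 1.8 -0.2 -0.7] grip 0.64
rot [ 0.002 -0.001 -0.002] shift cm [ 0.73 12.47 -0.05]
```

move_arm --pt "0 0 0 0.2 4 0 0.4" --pt "0 0 0 0.4 8 0 0.4" --pt "0 0 0 0.6 11 0 0.4" --pt "0 0 0 0.7 12.5 0 0.4" --pt "0 0 0 0.7 12.5 0 0.4"

```text
time_s: 13.4
eef_pos: [457.6, 54.2, 117.5]
ee_rot: [0.001, 0.998, -0.056, 0.0]
force: [-0.1, 0.2, -0.9]
grip_width: 0.637
```

move_arm --pt "0 0 0 0 0 0 0.4"

```text
time_s: 13.48
eef_pos: [457.5, 54.1, 117.5]
ee_rot: [0.001, 0.998, -0.056, 0.0]
force: [-0.3, 0.5, -0.2]
grip_width: 0.641
```

Run:
```python
from h import *
from math import pi
c=capture("wrist");f=cv2.add(c["frame"][:,:,::-1],25);cv2.imwrite("pics/w14.png",f)
print(proj(c,[511,58,104]))
a=np.linspace(0,2*pi,90);s=ctrl.sense();q=s["ee_rot"];R0=Ro.from_quat([q[1],q[2],q[3],q[0]])
for r in(28,22):
  for z in(-18,-52):
    P=R0.apply(np.c_[r*np.cos(a),r*np.sin(a),0*a+z])+s["eef_pos"];u=proj(c,P);print(r,z,u.min(0).round(1),u.max(0).round(1))
p=proj(c,[511,58,104])[0].astype(int)
cv2.imwrite("pics/w14a.png",cv2.resize(f[p[1]-50:p[1]+50,p[0]-50:p[0]+50],None,fx=5,fy=5)); print("crop origin",p-50)
cv2.imwrite("pics/w14b.png",cv2.resize(f[230:430,215:415],None,fx=3,fy=3))
go([458,57,118])
```

```text
[[289.80419035 165.48497927]]
28 -18 [241.3 243.4] [382.9 370.8]
28 -52 [223.4 279.6] [399.3 431.3]
22 -18 [256.5 258.4] [367.7 358.5]
22 -52 [242.3 297.9] [380.4 416.9]
crop origin [239 115]
t 13.53 pos [457.5  54.3 117.4] F [-0.2 -0.1 -0.7] grip 0.64
rot [ 0.002 -0.001 -0.007] shift cm [ 0.02 -0.27 -0.06]
```

View pics/w14a.png

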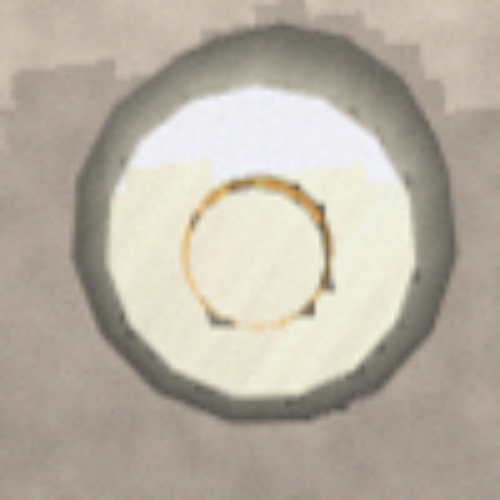

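View pics/w14b.png

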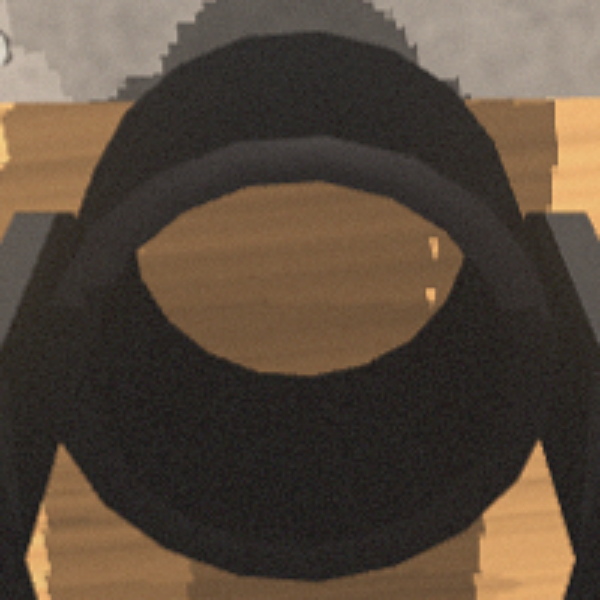

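Run:
```python
from h import *
c=capture("wrist");P=ray(c,[(290.0,165.6)],104)[0];print(P,tool(P)-[1.4,1.2,0])
```

```text
[510.96642382  58.15975521 104.        ] [ 51.3266547  -10.50598997  13.42476181]
```

Plug at px (290,165.6) gives (511,58.2); the collar needs to shift (+51.3,-10.5) mm.

move_arm --pt "0 0 0 1.7 -0.4 -0.2 0.4" --pt "0 0 0 3.4 -0.7 -0.2 0.4" --pt "0 0 0 4.7 -1 -0.2 0.4" --pt "0 0 0 5.1 -1 -0.2 0.4" --pt "0 0 0 5.1 -1 -0.2 0.4"

```text
time_s: 14.0
eef_pos: [509.5, 60.0, 119.0]
ee_rot: [0.001, 0.999, -0.055, 0.0]
force: [0.2, 0.4, -0.4]
grip_width: 0.638
```

Run:
```python
from h import *
c=capture("wrist");print("err",tool([511,58.2,104])-[1.4,1.2,0]);go([511,58,80])
```

```text
err [ 0.90576896  0.14783176 15.04998825]
t 14.05 pos [508.9  59.8 119. ] F [-0.2 -0.1 -0.3] grip 0.638
rot [ 0.002  0.    -0.004] shift cm [0.23 0.15 3.91]
```

move_arm --pt "0 0 0 0.1 0 1 0.4" --pt "0 0 0 0.1 0 2 0.4" --pt "0 0 0 0.1 0 3 0.4" --pt "0 0 0 0.1 0 4 0.4" --pt "0 0 0 0.1 0 4 0.4"

```text
time_s: 14.47
eef_pos: [508.3, 59.7, 76.6]
ee_rot: [0.001, 0.998, -0.055, -0.002]
force: [-0.8, -0.1, -0.8]
grip_width: 0.642
```

Run:
```python
from h import *
c=capture("wrist");print("err",tool([511,58.2,104])-[1.4,1.2,0]);go([511,58,35])
cv2.imwrite("pics/w15.png",cv2.resize(cv2.add(c["frame"][230:430,215:415,::-1],25),None,fx=3,fy=3))
```

```text
err [  0.68237387   0.06356541 -26.26631538]
t 14.52 pos [509.   59.6  77.7] F [0.2 0.  0.1] grip 0.641
rot [ 0.002  0.003 -0.005] shift cm [0.23 0.13 4.27]
```

View pics/w15.png

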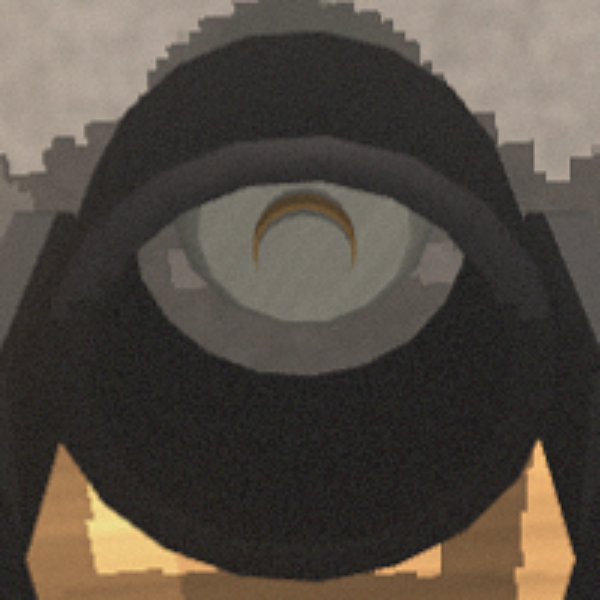

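Plug and shoulder sit centred in the hole (304 vs 300 zoomed px). I'll continue down.

move_arm --pt "0 0 0 0.1 0 0.6 0.4" --pt "0 0 0 0.1 0 1.3 0.4" --pt "0 0 0 0.1 0 2 0.4" --pt "0 0 0 0.1 0 2.8 0.4" --pt "0 0 0 0.1 0 3.4 0.4"

```text
time_s: 14.93
eef_pos: [509.6, 59.5, 42.7]
ee_rot: [0.001, 0.998, -0.055, -0.002]
force: [-0.3, -0.2, -1.1]
grip_width: 0.642
```

Run:
```python
from h import *
print("err",tool([511,58.2,104])-[1.4,1.2,0]);go([511,58,32])
```

```text
err [-7.84579981e-02  5.47946334e-02 -6.13198900e+01]
t 14.93 pos [509.6  59.5  42.7] F [-0.3 -0.2 -1.1] grip 0.642
rot [ 0.002  0.004 -0.005] shift cm [0.16 0.13 1.07]
```

move_arm --pt "0 0 0 0 0 0.2 0.4" --pt "0 0 0 0 0 0.5 0.4" --pt "0 0 0 0 0 0.8 0.4" --pt "0 0 0 0 0 1 0.4"

```text
time_s: 15.27
eef_pos: [509.6, 59.4, 32.4]
ee_rot: [0.001, 0.998, -0.055, -0.002]
force: [-0.6, 0.8, -0.3]
grip_width: 0.637
```

move_arm --pt "0 0 0 0 0 0.1 0.4" --pt "0 0 0 0 0 0.2 0.4" --pt "0 0 0 0 0 0.2 0.4"

```text
time_s: 15.52
eef_pos: [509.6, 59.4, 31.6]
ee_rot: [0.001, 0.998, -0.055, -0.002]
force: [-6.4, -0.2, 12.5]
grip_width: 0.644
```

Seated at 31.6 (expected 31.7) with 12 N contact. Release and lift.

move_arm --pt "0 0 0 0 0 0 0.75" --pt "0 0 0 0 0 0 0.9" --pt "0 0 0 0 0 0 1" --pt "0 0 0 0 0 0 1"

```text
time_s: 15.85
eef_pos: [509.7, 59.4, 31.6]
ee_rot: [0.001, 0.998, -0.055, -0.002]
force: [0.7, -0.1, 0.1]
grip_width: 0.998
```

move_arm --pt "0 0 0 0 0 -2 1" --pt "0 0 0 0 0 -5 1" --pt "0 0 0 0 0 -8 1" --pt "0 0 0 0 0 -11 1" --pt "0 0 0 0 0 -13 1"

```text
time_s: 16.27
eef_pos: [510.7, 59.7, 164.3]
ee_rot: [0.001, 0.999, -0.055, -0.0]
force: [0.4, 0.5, -0.1]
grip_width: 0.998
```

Run:
```python
from h import *
c=capture("wrist");cv2.imwrite("pics/w16.png",c["frame"][:,:,::-1])
go([565,-82,165])
```

```text
t 16.32 pos [512.1  59.6 167.3] F [ 1.6 -0.5  4.4] grip 1.003
rot [ 0.003 -0.005 -0.004] shift cm [ 6.8 13.5  0.3]
```

View pics/w16.png

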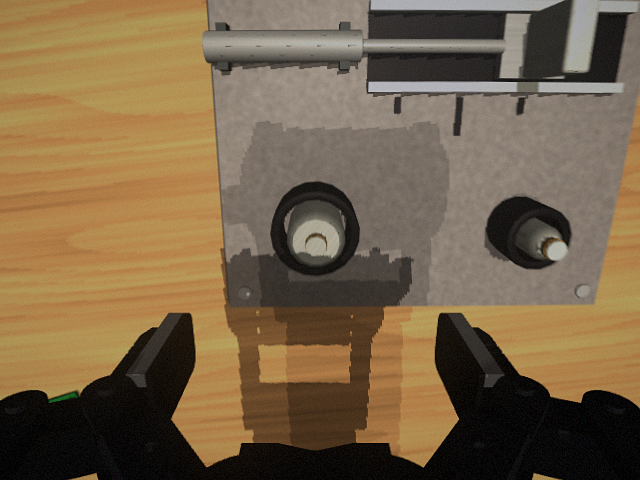

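Both collars are seated on the lid: large at (316,228), small at (528,232). The shutter is still closed. Now go towards the tab.

move_arm --pt "0 0 0 1.5 3 0 1" --pt "0 0 0 3.2 6.5 0 1" --pt "0 0 0 5 10 0 1" --pt "0 0 0 6.5 13 0 1" --pt "0 0 0 6.8 13.5 0 1"

```text
time_s: 16.73
eef_pos: [565.9, -86.7, 167.3]
ee_rot: [0.002, 0.998, -0.057, 0.003]
force: [-0.7, -0.7, -0.3]
grip_width: 1.002
```

move_arm --pt "0 0 -0.004 0 0 0 1" --pt "0 0 -0.004 0 0 0 1"

```text
time_s: 16.9
eef_pos: [565.7, -86.9, 166.6]
ee_rot: [0.002, 0.998, -0.055, 0.002]
force: [-0.6, -0.0, 0.7]
grip_width: 1.0
```

Run:
```python
from h import *
c=capture("wrist");cv2.imwrite("pics/w17.png",c["frame"][:,:,::-1])
go([613,-84,165]);print(proj(c,[613,-85,106]))
```

```text
t 16.95 pos [565.6 -86.  166.9] F [-0.1 -0.  -0.5] grip 1.002
rot [ 0.003 -0.004 -0.004] shift cm [ 4.69 -0.72  0.21]
[[299.91880996 164.78150529]]
```

View pics/w17.png

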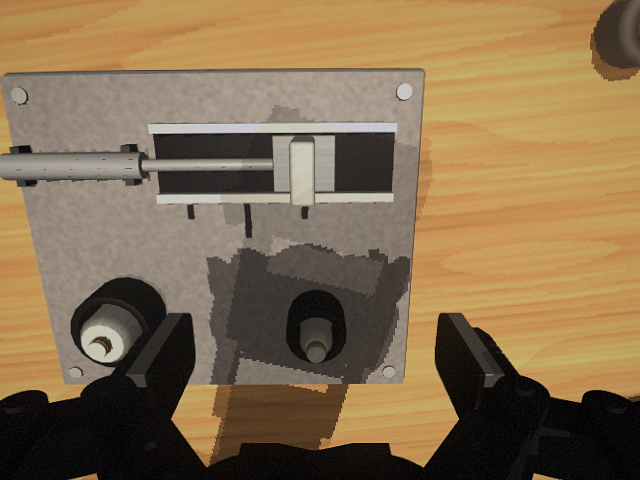

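Tab top is centred about (302,172), marks are at columns 305, 249 and 191 (row ≈210), and the guide is parallel to the image rows.

Run:
```python
from h import *
c=capture("wrist")
for n,px,z in(("tab",(302,172),106),("m0",(305,212),50),("mh",(249,212),50),("m1",(191,212),50),("rail L",(150,129),58),("rail R",(396,128),58)):
    P=ray(c,[px],z)[0];print(n,P.round(1),tool(P).round(1))
```

```text
tab [608.9 -84.8 106. ] [42.6 -5.7 61.3]
m0 [572.7 -81.1  50. ] [  6.   -5.6 117.1]
mh [577.  -42.2  50. ] [  6.1 -44.7 117. ]
m1 [581.4  -1.8  50. ] [  6.1 -85.4 116.8]
rail L [640.1  11.2  58. ] [  63.1 -104.7  109.1]
rail R [ 623.4 -145.9   58. ] [ 63.5  53.3 109.6]
```

move_arm --pt "0.003 -0.004 -0.004 1.5 -0.3 0 1" --pt "0.003 -0.004 -0.004 3 -0.6 0 1" --pt "0.003 -0.004 -0.004 4 -0.7 0 1" --pt "0.003 -0.004 -0.004 4.1 -0.7 0 1" --pt "0.003 -0.004 -0.004 4.1 -0.7 0 1"

```text
time_s: 17.42
eef_pos: [606.9, -82.0, 167.1]
ee_rot: [0.0, 0.999, -0.051, 0.0]
force: [0.4, -1.1, -0.5]
grip_width: 0.999
```

Run:
```python
from h import *
c=capture("wrist");cv2.imwrite("pics/w18.png",c["frame"][:,:,::-1])
print("tab",tool([608.9,-84.8,106]));go([608,-83,45])
```

```text
tab [ 2.49102077  2.33034334 61.21546521]
t 17.47 pos [606.6 -82.2 167.2] F [-0.7 -0.3 -0.6] grip 0.999
rot [ 0.    -0.     0.002] shift cm [ 0.14  0.06 12.22]
```

View pics/w18.png

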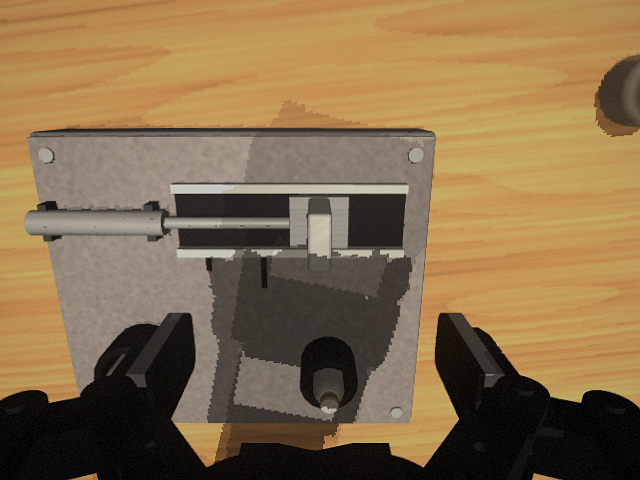

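Tab top (319,235) sits just right of jaw centre (315), as planned. Descend astride it.

move_arm --pt "0 0 0 0.1 0 3 1" --pt "0 0 0 0.1 0 6 1" --pt "0 0 0 0.1 0 8.5 1" --pt "0 0 0 0.1 0 10 1" --pt "0 0 0 0.1 0 10 1"

```text
time_s: 17.88
eef_pos: [605.2, -81.4, 64.1]
ee_rot: [-0.001, 0.999, -0.052, -0.003]
force: [-0.3, 0.1, -0.3]
grip_width: 0.997
```

move_arm --pt "0 0 0 0 0 0.5 1" --pt "0 0 0 0 0 1 1" --pt "0 0 0 0 0 1.6 1" --pt "0 0 0 0 0 1.6 1"

```text
time_s: 18.22
eef_pos: [604.8, -81.3, 47.6]
ee_rot: [-0.001, 0.999, -0.052, -0.003]
force: [0.1, 0.3, 0.0]
grip_width: 1.0
```

Run:
```python
from h import *
c=capture("wrist");cv2.imwrite("pics/w19.png",c["frame"][:,:,::-1])
print("tab",tool([608.9,-84.8,106]));go([608,-83,45])
```

```text
tab [  3.82139565   2.92834336 -57.93416952]
t 18.27 pos [605.1 -81.4  48.1] F [ 0.5  0.9 -0.7] grip 1.002
rot [-0.001  0.006  0.002] shift cm [0.31 0.13 0.31]
```

View pics/w19.png

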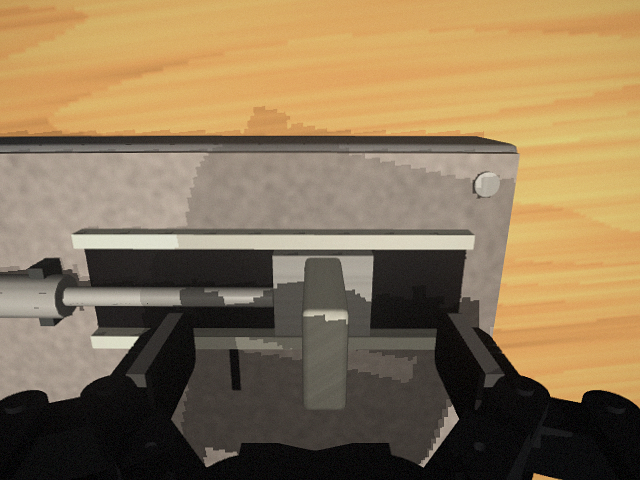

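Tab top spans columns 303–347 (centre 325) against jaw centre 315, about 3 mm off. I'll correct 2 mm, then close gently at 30 N.

move_arm --pt "0 0.005 0 0.3 0.2 0.2 1" --pt "0 0.005 0 0.3 0.2 0.2 0.6" --pt "0 0.005 0 0.3 0.2 0.2 0.4" --pt "0 0.005 0 0.3 0.2 0.2 0.25" --pt "0 0.005 0 0.3 0.2 0.2 0.2" --grip_force 40

```text
time_s: 18.68
eef_pos: [607.9, -83.7, 46.2]
ee_rot: [-0.001, 0.999, -0.052, -0.0]
force: [-0.4, 0.7, -0.4]
grip_width: 0.452
```

move_arm --pt "0 0 0 0 0 0 0.15" --pt "0 0 0 0 0 0 0.1" --pt "0 0 0 0 0 0 0.05" --pt "0 0 0 0 0 0 0"

```text
time_s: 19.02
eef_pos: [607.9, -84.2, 46.5]
ee_rot: [-0.0, 0.999, -0.052, -0.0]
force: [-1.3, -3.7, 2.4]
grip_width: 0.156
```

Run:
```python
from h import *
c=capture("wrist");cv2.imwrite("pics/w20.png",c["frame"][:,:,::-1])
go([608,-83,45])
```

```text
t 19.07 pos [607.9 -84.1  46.4] F [-1.2 -3.6  2.4] grip 0.154
rot [-0.     0.001  0.002] shift cm [-0.   -0.12  0.14]
```

View pics/w20.png

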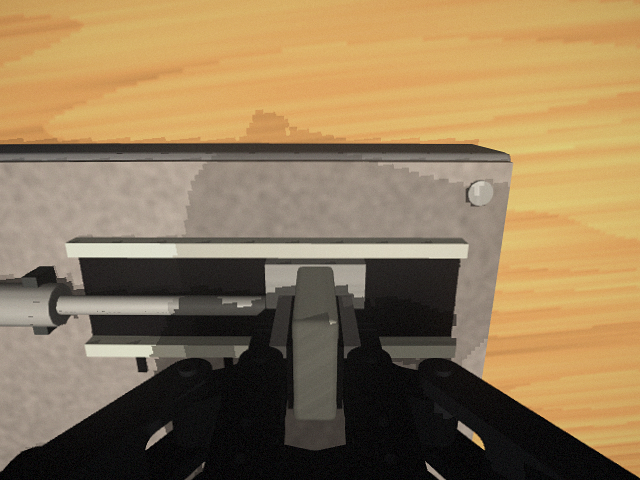

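Tab pinched (0.154, about 13 mm) with the spring's 3.6 N showing in y. I'll slide it slowly along tool -y.

move_arm --pt "0 0 0 0 -0.2 0 0" --pt "0 0 0 0 -0.5 0 0" --pt "0 0 0 0 -0.8 0 0" --pt "0 0 0 0 -1.1 0 0" --pt "0 0 0 0 -1.4 0 0" --grip_force 60

```text
time_s: 19.48
eef_pos: [609.4, -70.1, 46.5]
ee_rot: [-0.0, 0.999, -0.052, -0.0]
force: [-1.9, -5.3, 1.0]
grip_width: 0.157
```

Run:
```python
from h import *
print(tool([607.9,-84.1,46.4]));go([612.2,-44.3,46])
```

```text
[-0.04744708 14.11327923  0.07183962]
t 19.48 pos [609.4 -70.1  46.5] F [-1.9 -5.3  1. ] grip 0.157
rot [-0.     0.     0.002] shift cm [ 0.01 -2.59  0.05]
```

move_arm --pt "0 0 0 0 -0.3 0 0" --pt "0 0 0 0 -0.7 0 0" --pt "0 0 0 0 -1.1 0 0" --pt "0 0 0 0 -1.5 0 0" --pt "0 0 0 0 -1.8 0 0"

```text
time_s: 19.9
eef_pos: [611.3, -52.1, 46.5]
ee_rot: [0.0, 0.999, -0.051, -0.0]
force: [-2.4, -7.1, 1.3]
grip_width: 0.157
```

move_arm --pt "0 0 0 0 -0.3 0 0" --pt "0 0 0 0 -0.6 0 0" --pt "0 0 0 0 -0.7 0 0" --pt "0 0 0 0 -0.7 0 0"

```text
time_s: 20.23
eef_pos: [612.0, -45.3, 46.5]
ee_rot: [0.001, 0.999, -0.051, -0.0]
force: [-1.7, -7.3, 0.5]
grip_width: 0.157
```

Run:
```python
from h import *
print(tool([607.9,-84.1,46.4]));go([612.2,-44.3,46])
for n in("wrist","top","scene"):
    c=capture(n);f=c["frame"][:,:,::-1]
    if n=="top":f=cv2.resize(f[150:295,260:420],None,fx=4.5,fy=4,interpolation=cv2.INTER_CUBIC)
    if n=="scene":f=cv2.resize(f[215:365,230:420],None,fx=4,fy=4,interpolation=cv2.INTER_CUBIC)
    cv2.imwrite(f"pics/{n}21.png",f)
```

```text
[-0.12317065 38.97298112  0.17879183]
t 20.23 pos [612.  -45.3  46.5] F [-1.7 -7.3  0.5] grip 0.157
rot [0.002 0.    0.002] shift cm [ 0.01 -0.11  0.05]
```

View pics/wrist21.png

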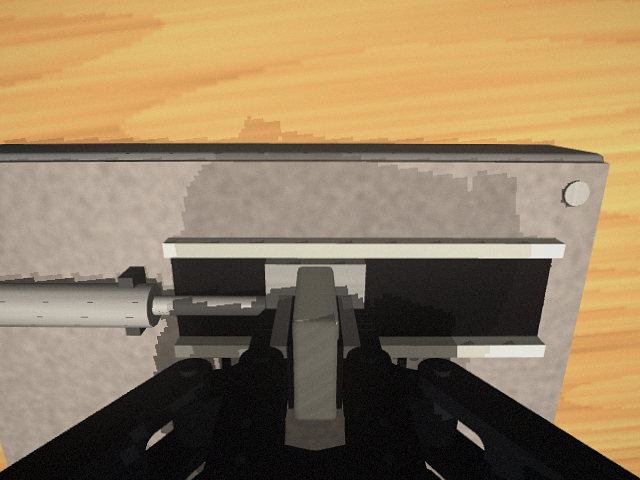

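View pics/scene21.png

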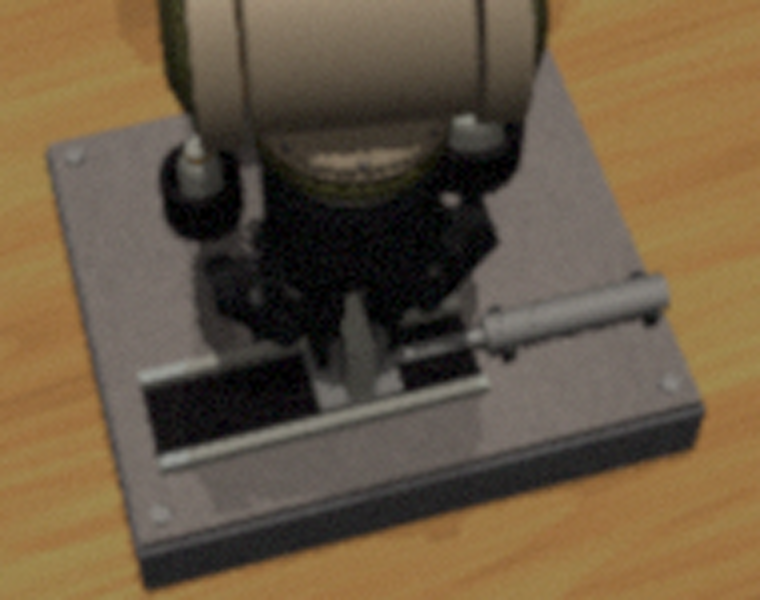

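View pics/top21.png

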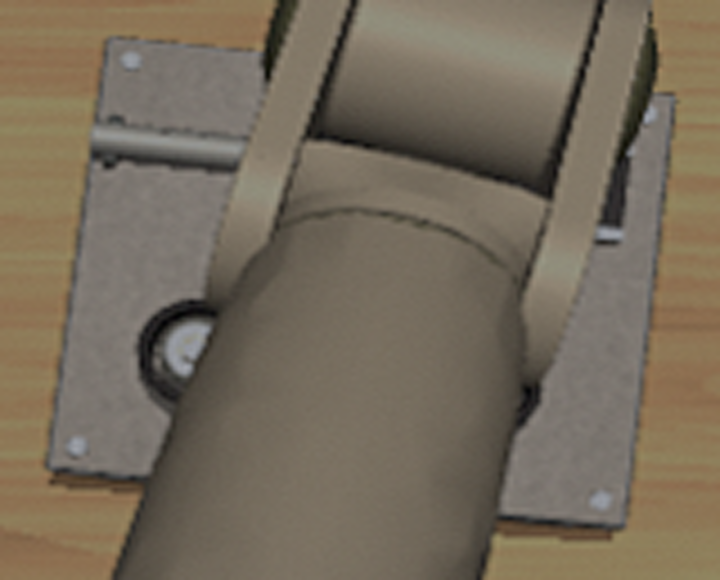

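Rail ends (163, 565) and carriage (265–366) put the carriage 19.3 mm past the rail centre. It started 19.2 mm before it, so it's about 0.7–1 mm short of half travel. I'll nudge it 0.8 mm.

move_arm --pt "0 0 0 0 -0.05 0 0" --pt "0 0 0 0 -0.08 0 0" --pt "0 0 0 0 -0.08 0 0" --pt "0 0 0 0 -0.08 0 0"

```text
time_s: 20.72
eef_pos: [612.0, -45.1, 46.5]
ee_rot: [0.001, 0.999, -0.051, -0.0]
force: [-1.0, -7.3, 1.9]
grip_width: 0.159
```

Run:
```python
from h import *
c=capture("wrist");g=cv2.cvtColor(c["frame"],cv2.COLOR_RGB2GRAY)
cv2.imwrite("pics/w22.png",cv2.resize(c["frame"][215:365,150:590,::-1],None,fx=1.8,fy=3.6,interpolation=cv2.INTER_CUBIC))
go([612.2,-44.3,46]);print(tool([607.9,-84.1,46.4]))
# rail ends (far rail top), carriage ends, at row scans
r=g[250].astype(int);d=np.diff(r);print([(i,d[i]) for i in np.argsort(-abs(d))[:6]])
r=g[270].astype(int);d=np.diff(r);print(sorted([(int(i),int(d[i])) for i in np.argsort(-abs(d))[:10]]))
```

```text
t 20.77 pos [612.  -45.1  46.5] F [-1.4 -7.5  1.2] grip 0.153
rot [0.003 0.    0.002] shift cm [ 0.01 -0.09  0.05]
[-0.10312845 39.17845493  0.18646999]
[(np.int64(564), np.int64(-47)), (np.int64(163), np.int64(35)), (np.int64(162), np.int64(28)), (np.int64(563), np.int64(-15)), (np.int64(591), np.int64(13)), (np.int64(176), np.int64(-13))]
[(124, -37), (125, -63), (126, -41), (144, 113), (172, -104), (264, 108), (297, -66), (332, 78), (365, -91), (549, 131)]
```

View pics/w22.png

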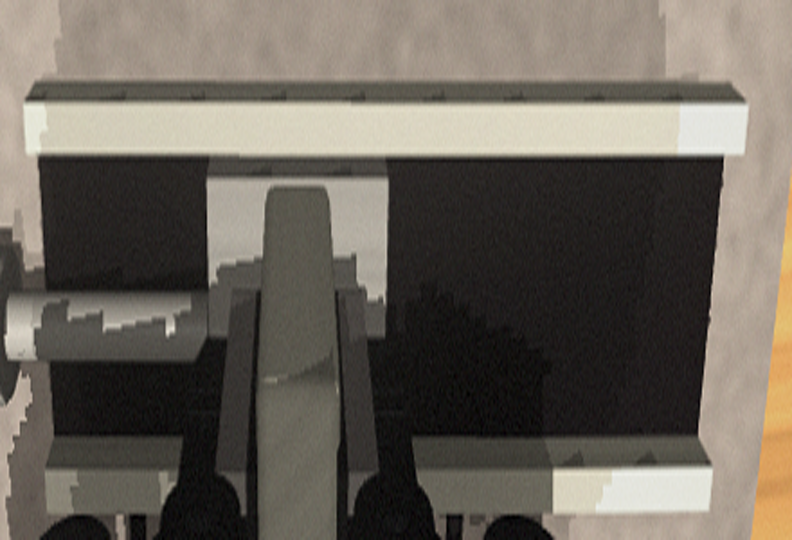

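The arm sags about 0.6 mm under the spring, so I'll command slightly further.

move_arm --pt "0 0 0 0 -0.1 0 0" --pt "0 0 0 0 -0.14 0 0" --pt "0 0 0 0 -0.14 0 0" --pt "0 0 0 0 -0.14 0 0" --pt "0 0 0 0 -0.14 0 0"

```text
time_s: 21.18
eef_pos: [612.1, -44.1, 46.5]
ee_rot: [0.002, 0.999, -0.052, -0.0]
force: [-2.6, -7.5, 0.6]
grip_width: 0.152
```

Run:
```python
from h import *
c=capture("wrist");g=cv2.cvtColor(c["frame"],cv2.COLOR_RGB2GRAY)
print(tool([607.9,-84.1,46.4]))
for row in(250,270):
    d=np.diff(g[row].astype(int));print(row,sorted([(int(i),int(d[i])) for i in np.argsort(-abs(d))[:10]]))
s=ctrl.sense();print(s["time_s"],s["force"],s["grip_width"],s["eef_pos"])
for n in("scene","top"):
    cv2.imwrite(f"pics/{n}23.png",capture(n)["frame"][:,:,::-1])
```

```text
[-0.08064321 40.22163524  0.2211476 ]
250 [(164, 8), (165, 35), (166, 15), (173, -24), (529, 9), (565, -9), (566, -32), (567, -24), (593, 9), (594, 13)]
270 [(127, -54), (128, -59), (147, 67), (174, -76), (264, 111), (297, -51), (332, 77), (364, -53), (365, -77), (551, 105)]
21.2333 [-1.34332792 -7.22286317  1.72566165] 0.15378282458269846 [612.12110497 -44.09986196  46.48112264]
```

View pics/scene23.png

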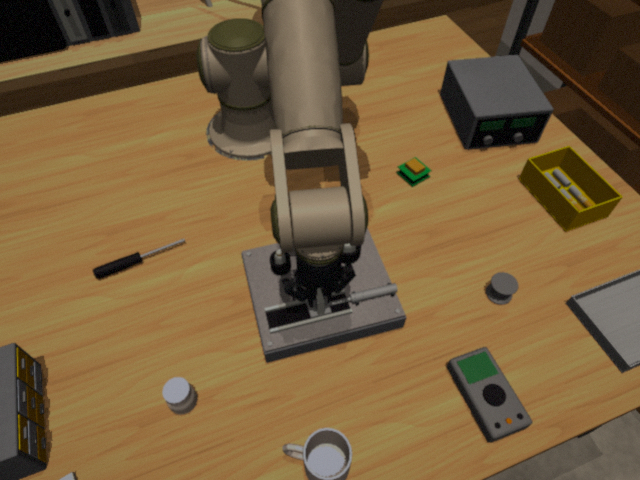

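Rail centre is at 365.8 and the carriage at 314.6, i.e. about 20 mm past centre (half travel). The arm has moved 40.2 mm since the pinch, and the force is steady. Bystanders look untouched. Handing in.

```bash
python3 -c "
from rig import job
print(job.finish_job())"
```

```text
the job is handed in; nothing more can be done
None
```

The job is handed in at about 21 s. Both collars are on their barrels and down on the lid, and the arm is holding the shutter tab at half travel.

- **Collars:** each touched down at the expected height with an 11–12 N contact. In the wrist views afterwards both sat flat on the lid, with the shutter still closed.
- **Shutter:** the tab moved 40.2 mm from where I pinched it. A check against the rail ends put the carriage 20.4 mm past the rail centre, against 20 mm for half travel, so it is within about 0.5 mm. The spring force was steady at about 7.3 N, a little under the 8 N expected. I could not check it directly against the half-travel mark, because the gripper hid the mark. The tab never went beyond about half travel.
- **Failed first try:** my first grasp of the small collar slid over its rim with a 26 N push and moved the collar about 12 mm on the bench. I lifted off, measured again and gripped it properly.
- **Disagreement with the interface text:** the finger ends appear to sit about 25–30 mm behind the reported TCP. I worked from the observed positions instead.
- **Bystanders:** they all looked untouched in the last scene picture.

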